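Put the sweets away in their bowl and cover it

ROBOT

A 6-joint arm with a two-finger parallel gripper is mounted at the origin on the work surface. World frame = base frame: x ahead of the robot, y to its left, z up, the work surface at z = 0. Lengths are in m, angles in rad, forces in N, time in s.
With the tool pointing down it reaches from about 0.35 to 0.975 m from the base axis. Payload 4.9 kg.
Tool frame: the origin (TCP) lies at the very end of the fingers, on their centre line; the grasp point (between the pads) lies 19 mm behind it (ctrl.tcp_to_grasp is the z of the grasp point in the tool frame, in m); z points along the fingers, y is the line along which they close (so a half turn about z gives the same grasp; the last joint's range is limited). The gripper opens to 85 mm and grips with 20 to 120 N. Pads are 22 mm wide; open, the fingers measure 114 mm over their backs; the gripper's body (76 mm by 85 mm) begins 54 mm behind the grasp point. The pads swing forward as they close: fully open they stand 13 mm farther back than shut.
Start: joints at [1.194, 0.053, 1.613, -0, 1.476, -0.119], TCP at [0.159, 0.604, 0.231] pointing down, gripper open.
Joint ranges: [-3.01, 3.01], [-1.01, 2.22], [0.06, 2.58], [-1.02, 4.17], [0.09, 2.62], [-3.14, 3.14]. Speed limits (rad/s): [2.57, 2.57, 3.14, 3.14, 3.14, 3.14].

INTERFACE

Orientations are given as a rotation vector (axis times angle).
In Python, from station import ctrl, eyes, job, nets gives the robot as it stands. The module is installed in compiled form; this text tells all that it offers.
- The arm moves only by the tool jog_arm, never from a script. Its argument "commands" is one flat list of numbers, 7 for each row, row after row: the shift along the tool's x, y, z each as a share of 0.06 m, from -1 to 1, then the turn, a rotation vector about the tool's x, y, z each as a share of 0.1 rad, from -1 to 1, then the finger opening in mm, from 0 to 85.4. In form: [x, y, z, ax, ay, az, grip, x, y, z, ax, ay, az, grip, ...]. A call has 1 to 20 rows; each row shifts and turns the commanded pose from where the row before left it, along the tool's axes as they then stand; what a row does not reach is not made up. A row lasts 1/8 s, in which the tool goes at most 62.5 mm and 10.7 degrees, less where a joint would pass 70% of its speed; a pose out of reach is approached as far as the arm can. A call with a number of a shift or a turn outside -1 to 1 is refused whole. A call with a gripper value outside its range is refused whole. The fingers move at their own pace and stop on an object; "newtons" is the grip in N (left out, the last holds). Time passes only in rows, so rows that do not move let the fingers close. It gives the time, the measured TCP pose, the force, the opening and the grip force at its end, in the units of the state.
- ctrl.get_obs(): the state, without advancing time (a new reading comes with each control period).
- eyes.get_image(name): name is "scene" or "top" or "wrist"; returns a dict with "image" (420x560x3 uint8, red, green, blue), "z_map" (420x560 float32, m along the optical axis (not along the pixel's ray), 0 where there is no reading), "K" (3x3 intrinsics, pixels), "cam_to_world" (4x4, takes a point from camera to world coordinates). Camera axes: x right, y up, looking along -z (the intrinsics and any distortion apply to the point x, -y, -z); pixel columns grow to the right and rows downward; lengths in m; the calibration is good to about 2 mm. A picture is of the moment at which its call begins.
- job.finish_job(): hands the job in; it is judged then, once.
Trained networks look in the newest picture that a camera, given by its name, has taken for a name from the list of things; names that differ only in an ending like _2 or _b are one class to them, and where a whole thing is asked for, a point or a joint stands for the part that bears it (a point fixed in the world has none). Each returns a list of dicts, best first, with "p" (0 to 1); they miss things now and then, are a little off and sometimes report something else, mostly with a low value. They report only what shows in the picture. A call takes as long as a camera call.
- nets.silhouettes(camera, name): "mask" (420x560 bool, what is visible of it) and "bbox" ([left, top, right, bottom] in pixels, round what is visible of it).
The state is a dict: "t": time; "q": joint angles; "dq": joint speeds; "effort": joint torques, N m; "tool_pos": TCP position; "tool_rot": TCP orientation; "contact_force": force on the tool from outside, world axes, zero at the start; "wrist_torque": the same for the moment, N m; "opening": finger opening in m; "grip_force": force on a finger pad.
Only numpy, scipy, OpenCV 4.12 (cv2) and the standard library are available. Lean on these libraries where they do the work, as an engineer would, in place of code of your own. Each camera call takes 0.05 s, during which the arm holds its last target. There are 200 camera calls.

TASK

Put all the sweets away in the glass bowl that already has a red sweet in it: tip out the sweets from the cup and add every wafer bar lying on the counter, then set the bamboo lid on that bowl so it sits seated and level. Leave the empty cup standing upright on its blue saucer, and leave the bowl with the walnut, uncovered, and the other things on the counter as they are.

Things in the scene. Friction and masses are not known exactly. Their poses are not given: they have to be found in the camera images.
- bowl_a: round clear-glass bowl, heavy and standing fast; rim 152 mm outside, 142 mm inside, 75 mm high, base 116 mm wide, wall 5 mm, inner floor 8 mm up; origin at the centre of its underside, z up. The two bowls are alike: one holds a red sweet, the other a walnut.
- bowl_b: round clear-glass bowl, heavy and standing fast; rim 152 mm outside, 142 mm inside, 75 mm high, base 116 mm wide, wall 5 mm, inner floor 8 mm up; origin at the centre of its underside, z up. The two bowls are alike: one holds a red sweet, the other a walnut.
- sweet_0: wrapped fudge sweet, red with a brass-coloured band, 21 x 20 x 18 mm; origin at the centre of its underside. Lies at the start in one of the two glass bowls, and marks it as the sweets bowl.
- sweet_1: wrapped fudge sweet, red with a brass-coloured band, 21 x 20 x 18 mm; origin at the centre of its underside. Lies in the cup at the start.
- sweet_2: wrapped fudge sweet, red with a brass-coloured band, 21 x 20 x 18 mm; origin at the centre of its underside. Lies in the cup at the start.
- sweet_3: wrapped fudge sweet, red with a brass-coloured band, 21 x 20 x 18 mm; origin at the centre of its underside. Lies in the cup at the start.
- sweet_4: wrapped fudge sweet, red with a brass-coloured band, 21 x 20 x 18 mm; origin at the centre of its underside. Lies in the cup at the start.
- sweet_5: wrapped fudge sweet, red with a brass-coloured band, 21 x 20 x 18 mm; origin at the centre of its underside. Lies in the cup at the start.
- bar_1: wrapped wafer bar, orange with a white band and thin yellow wrapper ends; body 58 x 24 x 18 mm (70 mm with the thin ends), lying flat on the counter; origin at the centre of its underside, x along its length, z up. Two to four of the four bars are present.
- bar_2: wrapped wafer bar, orange with a white band and thin yellow wrapper ends; body 58 x 24 x 18 mm (70 mm with the thin ends), lying flat on the counter; origin at the centre of its underside, x along its length, z up. Two to four of the four bars are present.
- bar_3: wrapped wafer bar, orange with a white band and thin yellow wrapper ends; body 58 x 24 x 18 mm (70 mm with the thin ends), lying flat on the counter; origin at the centre of its underside, x along its length, z up. Two to four of the four bars are present.
- bar_4: wrapped wafer bar, orange with a white band and thin yellow wrapper ends; body 58 x 24 x 18 mm (70 mm with the thin ends), lying flat on the counter; origin at the centre of its underside, x along its length, z up. Two to four of the four bars are present.
- walnut: brown walnut, 36 mm across and high, in the other glass bowl (the nut bowl); origin at its underside.
- lid: loose bamboo lid that fits either bowl: disc 160 mm across and 8 mm thick, under it a plug 132 mm across and 8 mm deep that drops inside the rim, on top a steel knob 30 mm across and 30 mm tall. Lies on its plug on the counter. Origin at the centre of the plug's underside, z up: knob from 16 to 46 mm above it; when seated the origin is 67 mm above the bowl's underside.
- cup: white ceramic cup holding five sweets, standing on the blue saucer: 68 mm wide at the foot, 94 mm at the rim, 70 mm high, wall 4 mm, floor 5 mm. Origin at the centre of its underside, z up, x towards its one blue handle: an upright bar 16 x 14 mm (14 across x), 66 mm out from the axis, from 18 to 70 mm high, joined to the wall by two short arms.
- cup_grip (a point): point on the cup handle's upright bar, 60 mm above the cup's underside, 66 mm from its axis; bar 14 mm wide, top 10 mm above this point; axes as the cup's.
- cup_mouth (a point): centre of the cup's mouth, 70 mm above its underside.
- saucer: blue ceramic saucer, 144 mm across, rim 12 mm high, flat floor 6 mm up and about 90 mm across; origin at the centre of its underside.
- pepper_mill: steel pepper mill, 52 mm across, 155 mm high, upright; origin under it. Bystander.
- salt_shaker: white ceramic salt shaker, 42 mm across, 70 mm high; origin under it. Bystander.
- egg_cup: blue egg cup, 48 mm across, 60 mm high; origin under it. Bystander.
- spatula: yellow spatula, 250 mm long, lying; origin under its middle, x along it. Bystander.

How it is judged:
By the outcome, as a careful person would: the job done as asked, in the order asked, and still so for the second after the job is handed in, with the robot touching nothing.
Of bar_1, bar_2, bar_3, bar_4 only 2 to 4 are there at a start; the rules pass over those that are not, and their reading is None.
At some moment in a run one of bar_1, bar_2, bar_3, bar_4, lid may be knocked a few centimetres aside while the robot is not near it.
It also fails if it takes over 210 s, if anything falls off the work surface, if the arm or the gripper's body presses on something with over 40 N, if the wrist force passes 120 N, or if a joint passes its speed limit or range.

## Working session

There is one attempt and no reset: what is moved stays moved. The work goes in short steps, Python scripts to look and compute and a tool call to move; the robot and the scene stay as the last step left them, time stands still between calls to the robot, and variables do not carry over. Pictures are saved under pics/ and viewed, at most 14 in all, crops included, and the job is handed in when it is done.

Besides the shell and the picture viewer there is one more tool, called after "Call:" as name(argument=value, ...), one argument or row to a line, values as JSON. jog_arm: Moves the arm, as the interface text tells. Shift numbers are shares of 0.06 m and turn numbers shares of 0.1 rad, none past 1 either way. Its arguments: {"type":"object","properties":{"commands":{"type":"array","items":{"type":"number"}},"newtons":{"type":"number"}},"required":["commands"]}

```bash
mkdir -p pics
cat > h.py <<'E'
import numpy as np, cv2
from scipy.spatial.transform import Rotation as R
from station import ctrl, eyes, job, nets
def cloud(im):
    z=im["z_map"];K=im["K"];T=im["cam_to_world"]
    v,u=np.mgrid[:z.shape[0],:z.shape[1]]
    P=np.stack([(u-K[0,2])/K[0,0]*z,-(v-K[1,2])/K[1,1]*z,-z,np.ones_like(z)],-1)@T.T
    P=P[...,:3].copy(); P[z<=0]=np.nan
    return P
def save(im,name): cv2.imwrite("pics/"+name,im["image"][...,::-1])
E
cat > m.py <<'E'
from h import *
for c in ["scene","top"]:
    im=eyes.get_image(c); save(im,c+"1.png"); P=cloud(im)
    for n in ["bowl_a","sweet_0","bar_1","walnut","lid","cup","saucer","pepper_mill","salt_shaker","egg_cup","spatula"]:
        for d in nets.silhouettes(c,n):
            if d["p"]<.3: continue
            q=P[d["mask"]]; q=q[np.isfinite(q[:,0])]
            print(c,n,round(d["p"],2),np.round(d["bbox"]).astype(int),d["mask"].sum(),np.round(np.median(q,0),3) if len(q) else None, np.round(np.percentile(q,[2,98],axis=0),3).tolist() if len(q) else '')
o=ctrl.get_obs();print(o["t"],o["tool_pos"],o["tool_rot"])
E
python3 m.py
```

```text
scene bowl_a 0.73 [ 94 181 170 246] 3663 [ 0.411 -0.279  0.044] [[0.369, -0.347, 0.007], [0.514, -0.21, 0.077]]
scene bowl_a 0.6 [321 107 375 154] 2310 [0.43  0.331 0.046] [[0.365, 0.253, 0.006], [0.508, 0.397, 0.076]]
scene sweet_0 0.61 [132 216 140 223] 89 [ 0.432 -0.27   0.025] [[0.418, -0.28, 0.014], [0.438, -0.26, 0.029]]
scene sweet_0 0.57 [292 205 306 212] 47 [0.623 0.032 0.047] [[0.614, 0.023, 0.044], [0.631, 0.042, 0.05]]
scene bar_1 0.68 [338 193 354 210] 213 [0.639 0.16  0.017] [[0.611, 0.149, 0.005], [0.664, 0.177, 0.021]]
scene bar_1 0.47 [371 180 377 195] 70 [0.627 0.256 0.017] [[0.615, 0.249, 0.004], [0.644, 0.271, 0.021]]
scene lid 0.93 [222 157 283 196] 1934 [0.439 0.029 0.017] [[0.36, -0.036, 0.012], [0.502, 0.107, 0.046]]
scene cup 0.63 [273 184 314 235] 1564 [0.624 0.011 0.056] [[0.577, -0.022, 0.011], [0.691, 0.064, 0.077]]
scene saucer 0.56 [262 205 324 237] 975 [ 0.64  -0.001  0.008] [[0.562, -0.041, 0.004], [0.685, 0.089, 0.014]]
scene pepper_mill 0.6 [371 175 400 243] 1395 [0.769 0.153 0.078] [[0.737, 0.141, 0.003], [0.781, 0.183, 0.151]]
scene salt_shaker 0.
[... 1403 characters left out ...]
 330] 4012 [0.43  0.036 0.016] [[0.359, -0.035, 0.012], [0.5, 0.107, 0.046]]
top cup 0.81 [257 176 296 231] 1255 [0.628 0.022 0.047] [[0.579, -0.021, 0.008], [0.68, 0.064, 0.078]]
top saucer 0.92 [246 176 309 241] 1387 [0.607 0.033 0.008] [[0.554, -0.041, 0.003], [0.686, 0.089, 0.014]]
top pepper_mill 0.66 [195 125 228 159] 727 [0.745 0.158 0.129] [[0.73, 0.142, 0.004], [0.773, 0.187, 0.154]]
top egg_cup 0.61 [146 153 163 169] 218 [0.726 0.299 0.006] [[0.71, 0.285, -0.001], [0.747, 0.324, 0.022]]
top spatula 0.55 [357  88 385 198] 1605 [ 0.712 -0.197  0.004] [[0.649, -0.222, -0.001], [0.885, -0.161, 0.021]]
1.2 [0.15933285 0.60435141 0.23132241] [4.03771952e-01 3.11552391e+00 7.45408875e-05]
```

Run:
```python
import cv2
a=cv2.imread('pics/top1.png');b=cv2.imread('pics/scene1.png')
cv2.imwrite('pics/top_c.png',cv2.resize(a[80:350,80:470],(780,540),interpolation=cv2.INTER_CUBIC))
cv2.imwrite('pics/scene_c.png',cv2.resize(b[80:370,80:470],(780,580),interpolation=cv2.INTER_CUBIC))
```

```text
(no output)
```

View pics/top_c.png

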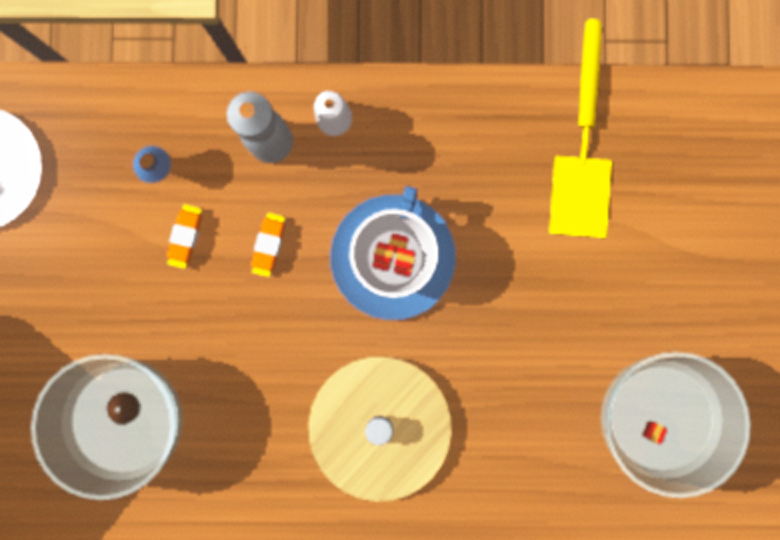

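View pics/scene_c.png

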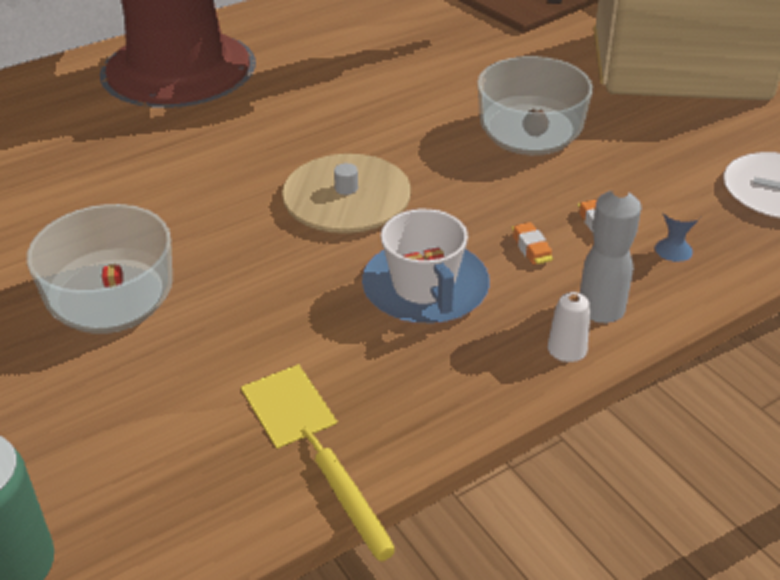

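The sweets bowl is the right one, at crop pixel (675,425). The cup is at (393,255) with its handle pointing away from the robot. There are two bars, at (268,245) and (185,237), and the lid is at (380,428). I'll start moving and collect joint data on the way.

Call:
jog_arm(
  commands=[-0.58,-0.59,-0.12,0,0,0,85,-0.58,-0.59,-0.12,0,0,0,85,-0.58,-0.59,-0.12,0,0,0,85,-0.58,-0.59,-0.12,0,0,0,85,-0.58,-0.59,-0.12,0,0,0,85,-0.58,-0.59,-0.12,0,0,0,85,-0.58,-0.59,-0.12,0,0,0,85,-0.58,-0.59,-0.12,0,0,0,85,-0.58,-0.59,-0.12,0,0,0,85,-0.58,-0.59,-0.12,0,0,0,85,-0.58,-0.59,-0.12,0,0,0,85,-0.58,-0.59,-0.12,0,0,0,85,-0.58,-0.59,-0.12,0,0,0,85,-0.58,-0.59,-0.12,0,0,0,85],
)

```text
t: 2.95
tool_pos: [0.5047, -0.0007, 0.3326]
tool_rot: [0.404, 3.115, 0.0]
contact_force: [1.1, 1.1, 0.0]
opening: 0.0849
grip_force: 0.0
```

```bash
cat > rec.py <<'E'
from h import *; import json
o=ctrl.get_obs(); print(round(o["t"],2),np.round(o["q"],3),np.round(o["tool_pos"],3),np.round(R.from_rotvec(o["tool_rot"]).as_matrix(),3).tolist(),round(o["opening"],4),o["grip_force"],np.round(o["contact_force"],1))
open("rec.jsonl","a").write(json.dumps([list(map(float,o[k])) for k in("q","tool_pos","tool_rot")])+"\n")
E
echo '[[1.194,0.053,1.613,0,1.476,-0.119],[0.15933285,0.60435141,0.23132241],[0.403771952,3.11552391,7.45e-5]]' > rec.jsonl; python3 rec.py
```

```text
2.95 [-0.149 -0.279  1.752  0.     1.668 -1.462] [ 0.505 -0.001  0.333] [[-0.967, 0.255, 0.001], [0.255, 0.967, 0.0], [-0.001, 0.0, -1.0]] 0.0849 0.0 [1.1 1.1 0. ]
```

Call:
jog_arm(
  commands=[0,0,0,1,0,0,85,0,0,0,1,0,0,85,0,0,0,1,0,0,85,0,0,0,1,0,0,85,0,0,0,1,0,0,85,0,0,0,0,0,0,85],
)

```text
t: 3.7
tool_pos: [0.504, 0.0019, 0.3309]
tool_rot: [-0.379, -2.958, 0.754]
contact_force: [-0.7, -1.0, 0.7]
opening: 0.0852
grip_force: 0.0
```

```bash
python3 rec.py
```

```text
3.7 [ 0.105 -0.147  1.698 -0.473  1.76  -1.261] [0.504 0.002 0.331] [[-0.967, 0.221, -0.123], [0.253, 0.849, -0.463], [0.002, -0.479, -0.878]] 0.0852 0.0 [-0.7 -1.   0.7]
```

Call:
jog_arm(
  commands=[0,0,0,-1,0,0,85,0,0,0,-1,0,0,85,0,0,0,-1,0,0,85,0,0,0,-1,0,0,85,0,0,0,-1,0,0,85,0,0,0,0,-1,0,85,0,0,0,0,-1,0,85,0,0,0,0,-1,0,85,0,0,0,0,-1,0,85,0,0,0,0,-1,0,85,0,0,0,0,0,0,85],
)

```text
t: 5.08
tool_pos: [0.5031, 0.0008, 0.3321]
tool_rot: [0.341, 2.622, -0.086]
contact_force: [0.7, -0.3, -0.6]
opening: 0.085
grip_force: 0.0
```

```bash
python3 rec.py
```

```text
5.08 [-0.106 -0.626  2.051 -0.077  1.222 -1.411] [0.503 0.001 0.332] [[-0.848, 0.255, 0.464], [0.224, 0.967, -0.122], [-0.48, 0.001, -0.877]] 0.085 0.0 [ 0.7 -0.3 -0.6]
```

```bash
cat > kin.py <<'E'
import numpy as np, json, itertools
from scipy.optimize import least_squares
from scipy.spatial.transform import Rotation as R
D=[json.loads(l) for l in open("rec.jsonl")]
rz=lambda a:R.from_euler('z',a).as_matrix(); ry=lambda a:R.from_euler('y',a).as_matrix()
def fk(q,w,s4=1,s6=1):
    o1,o2,o3,o5=w[:12].reshape(4,3)
    R0=R.from_rotvec(w[12:15]).as_matrix()
    A=rz(q[0]);p=A@o1;A=A@ry(q[1]);p=p+A@o2;A=A@ry(q[2]);p=p+A@o3;A=A@rz(s4*q[3])@ry(q[4]);p=p+A@o5
    return p,A@rz(s6*q[5])@R0
def fit():
    best=None
    for s4,s6 in itertools.product((1,-1),(1,-1)):
      for r0 in ([0,0,0],[0,0,1.57],[0,0,-1.57],[0,0,3.1]):
        w0=np.array([0,0,.3, 0,0,.4, 0,.07,.35, 0,0,.25]+r0)
        def f(w):
            e=[1e-3*(w-w0)]
            for q,p,r in D:
                P,M=fk(q,w,s4,s6); e+=[P-p,.3*(M-R.from_rotvec(r).as_matrix()).ravel()]
            return np.concatenate(e)
        s=least_squares(f,w0)
        if best is None or s.cost<best[0]: best=(s.cost,s.x,s4,s6)
    return best
lim=np.array([[-3.01,3.01],[-1.01,2.22],[.06,2.58],[-1.02,4.17],[.09,2.62],[-3.14,3.14]])
def ik(p,M,q0,b):
    f=lambda q:np.concatenate([(lambda P:np.r_[P[0]-p,.3*(P[1]-M).ravel()])(fk(q,*b[1:]))])
    s=least_squares(f,np.clip(q0,lim[:,0]+.01,lim[:,1]-.01),bounds=(lim[:,0],lim[:,1]))
    return s.x,np.sqrt(2*s.cost)
if __name__=="__main__":
    b=fit(); print(b[0],np.round(b[1],3),b[2:])
    for q,p,r in D:
        P,M=fk(q,*b[1:]); print(np.round((P-p)*1000,1),np.round((M-R.from_rotvec(r).as_matrix()).ravel().max(),3))
    # pour study
    g=np.array([.44,-.28,.21])
    for tilt in (90,105,120):
      for az in range(0,360,30):
        a=np.radians(az);t=np.radians(tilt-90)
        z=np.array([np.cos(a)*np.cos(t),np.sin(a)*np.cos(t),np.sin(t)])
        h=np.array([-np.sin(a),np.cos(a),0])
        out=[]
        for nm,y in (("y",h),("-y",-h),("x",None),("-x",None)):
            if y is None:
                x=h if nm=="x" else -h; M=np.column_stack([x,np.cross(z,x),z])
            else: M=np.column_stack([np.cross(y,z),y,z])
            best=min((ik(g,M,np.array(q0),b)[1] for q0 in ([-.5,-.3,1.7,0,1,-1.4],[-.8,-.3,1.7,1.6,1.5,0],[0,-.3,1.7,3.1,1.2,1.5])))
            out.append(round(best,3))
        print(tilt,az,out)
E
python3 kin.py
```

```text
5.456935187668691e-08 [ 4.000e-03  1.000e-03  2.380e-01  2.000e-03  1.000e-03  4.260e-01
  9.500e-02  7.100e-02  6.050e-01  1.000e-03  1.000e-03  2.800e-01
 -0.000e+00 -0.000e+00  1.571e+00] (1, 1)
[-0. -0.  0.] 0.0
[-0.  0. -0.] 0.0
[ 0. -0.  0.] 0.0
[-0. -0.  0.] 0.0
90 0 [np.float64(0.0), np.float64(0.0), np.float64(0.0), np.float64(0.0)]
90 30 [np.float64(0.0), np.float64(0.0), np.float64(0.0), np.float64(0.0)]
90 60 [np.float64(0.0), np.float64(0.0), np.float64(0.0), np.float64(0.0)]
90 90 [np.float64(0.0), np.float64(0.0), np.float64(0.0), np.float64(0.0)]
90 120 [np.float64(0.006), np.float64(0.006), np.float64(0.006), np.float64(0.006)]
90 150 [np.float64(0.029), np.float64(0.029), np.float64(0.063), np.float64(0.029)]
90 180 [np.float64(0.0), np.float64(0.0), np.float64(0.196), np.float64(0.0)]
90 210 [np.float64(0.046), np.float64(0.046), np.float64(0.046), np.float64(0.046)]
90 240 [np.float64(0.156), np.float64(0.156), np.float64(0.156), np.float64(0.156)]
90 270 [np.float64(0.122), np.float64(0.122), np.float64(0.122), np.float64(0.122)]
90 300 [np.float64(0.0), np.float
[... 1361 characters left out ...]
0), np.float64(0.0), np.float64(0.0)]
120 120 [np.float64(0.136), np.float64(0.136), np.float64(0.136), np.float64(0.136)]
120 150 [np.float64(0.171), np.float64(0.171), np.float64(0.19), np.float64(0.171)]
120 180 [np.float64(0.086), np.float64(0.086), np.float64(0.086), np.float64(0.086)]
120 210 [np.float64(0.164), np.float64(0.164), np.float64(0.164), np.float64(0.164)]
120 240 [np.float64(0.127), np.float64(0.127), np.float64(0.127), np.float64(0.127)]
120 270 [np.float64(0.013), np.float64(0.013), np.float64(0.013), np.float64(0.013)]
120 300 [np.float64(0.0), np.float64(0.0), np.float64(0.0), np.float64(0.0)]
120 330 [np.float64(0.0), np.float64(0.0), np.float64(0.0), np.float64(0.0)]
```

```bash
cat > m2.py <<'E'
from h import *
def circ(q):
    A=np.c_[2*q[:,:2],np.ones(len(q))];s=np.linalg.lstsq(A,(q[:,:2]**2).sum(1),rcond=None)[0]
    return np.round([s[0],s[1],np.sqrt(s[2]+s[0]**2+s[1]**2)],4)
for c in ["scene","top"]:
    im=eyes.get_image(c);P=cloud(im);I=im["image"].astype(int)
    x,y,z=P[...,0],P[...,1],P[...,2]
    near=lambda cx,cy,r:np.hypot(x-cx,y-cy)<r
    blue=(I[...,2]>I[...,0]+35)
    h=near(.62,.02,.1)&blue&(z>.03)
    q=P[h];print(c,"handle n",h.sum(),np.round(np.median(q,0),4),np.round([q.min(0),q.max(0)],3).tolist())
    t=h&(z>.066);print(" handle top",t.sum(),np.round(P[t].mean(0),4))
    m=near(.62,.02,.06)&(z>.07)&~blue;print(" cup rim",m.sum(),circ(P[m]),np.round(np.percentile(P[m][:,2],[5,50,95]),4))
    for n,cx,cy in(("bowlR",.44,-.278),("bowlL",.43,.33)):
        m=near(cx,cy,.09)&(z>.07);print(" ",n,m.sum(),circ(P[m]),round(np.median(P[m][:,2]),4))
    m=near(.43,.036,.1)&(z>.01);ys=P[m];print(" lid",ys[:,:2].min(0)/2+ys[:,:2].max(0)/2, np.ptp(ys[:,:2],axis=0))
    m=near(.43,.036,.1)&(z>.03);print(" knob",m.sum(),np.round(np.median(P[m],0),4),np.round([P[m].min(0),P[m].max(0)],3).tolist())
    m=near(.62,.02,.08)&blue&(z<.03);q=P[m];print(" saucer",(q.min(0)+q.max(0))/2,np.ptp(q,axis=0))
    for cx,cy in((.636,.165),(.643,.26)):
        m=near(cx,cy,.045)&(z>.012)&(z<.03);q=P[m]
        if m.sum()>30: r=cv2.minAreaRect((q[:,:2]*1000).astype(np.float32));print(" bar",m.sum(),r,np.round(np.median(q[:,2]),4))
E
python3 m2.py
```

```text
scene handle n 47 [0.6805 0.0077 0.0734] [[0.661, -0.001, 0.032], [0.693, 0.013, 0.079]]
 handle top 33 [0.6794 0.0065 0.075 ]
 cup rim 305 [0.6206 0.021  0.0443] [0.0706 0.075  0.078 ]
  bowlR 587 [ 0.442  -0.2783  0.0729] 0.0746
  bowlL 338 [0.4362 0.3251 0.0728] 0.074
 lid [0.43115251 0.02833485] [0.17089538 0.17807725]
 knob 2598 [0.4688 0.0142 0.4145] [[0.416, -0.061, 0.03], [0.517, 0.08, 0.457]]
 saucer [0.62057595 0.03049379 0.00889197] [0.13896607 0.12583713 0.01248985]
 bar 195 ((635.2869262695312, 165.91220092773438), (27.13040542602539, 69.26441955566406), 76.64929962158203) 0.0179
 bar 54 ((626.916748046875, 255.53555297851562), (18.63996124267578, 38.858787536621094), 46.60857391357422) 0.0178
top handle n 77 [0.6773 0.0065 0.0738] [[0.575, -0.0, 0.031], [0.691, 0.016, 0.079]]
 handle top 72 [0.6742 0.0068 0.0737]
 cup rim 289 [0.6206 0.0214 0.0442] [0.0713 0.0752 0.0782]
  bowlR 589 [ 0.4422 -0.2776  0.0727] 0.0745
  bowlL 596 [0.4363 0.3254 0.0728] 0.074
 lid [0.44065734 0.02496012] [0.15235586 0.16975388]
 knob 13142 [0.418  0.0265 0.557 ] [[0.364, -0.06, 0.03], [0.517, 0.101, 0.621]]
 saucer [0.62336152 0.02464738 0.00845505] [0.14281516 0.1367115  0.01616152]
 bar 284 ((634.9219970703125, 165.57061767578125), (25.098779678344727, 67.12310028076172), 76.32733154296875) 0.0176
 bar 287 ((643.1998291015625, 261.9842224121094), (25.763736724853516, 68.6359634399414), 74.61155700683594) 0.0176
```

```bash
cat > sim.py <<'E'
from kin import *
b=fit(); w=b[1]
def pts(q):
    o1,o2,o3,o5=w[:12].reshape(4,3)
    A=rz(q[0]);p=A@o1;A=A@ry(q[1]);e=p+A@o2;A=A@ry(q[2]);return e,e+A@o3
bowl=np.array([.442,-.278])
for az in (0,20,40,60,80,100):
    a=np.radians(az);h=np.array([np.cos(a),np.sin(a),0]);y=np.array([-np.sin(a),np.cos(a),0])
    q=np.array([-.5,-.3,1.75,0,1.6,-1.4-a])
    q[5]=np.clip(q[5],-3,3)
    for tilt in (0,30,60,90,105,120,130):
        t=np.radians(tilt);up=np.array([0,0,1.])
        z=-up*np.cos(t)+h*np.sin(t);cu=up*np.cos(t)-h*np.sin(t); rad=h*np.cos(t)+up*np.sin(t)
        M=np.column_stack([np.cross(y,z),y,z])
        lip_rel=cu*.010-rad*.113
        lip=np.r_[bowl+h[:2]*.02,.105] if tilt>=90 else None
        g=np.r_[bowl-h[:2]*.03,.27]if lip is None else lip-lip_rel
        q,e=ik(g+.019*z,M,q,b)
        el,wr=pts(q);print(az,tilt,round(e,4),np.round(q,2),"g",np.round(g,3),"elbow",np.round(el,2),"wrist",np.round(wr,2))
E
python3 sim.py
```

```text
0 0 0.0 [-0.74 -0.27  1.88 -0.    1.53 -2.31] g [ 0.412 -0.278  0.27 ] elbow [-0.08  0.08  0.65] wrist [ 0.41 -0.28  0.53]
0 30 0.0 [-0.97 -0.54  2.13  0.45  1.26 -2.61] g [ 0.412 -0.278  0.27 ] elbow [-0.12  0.18  0.6 ] wrist [ 0.28 -0.28  0.5 ]
0 60 0.0 [-1.2  -0.67  2.37  1.06  1.19 -3.07] g [ 0.412 -0.278  0.27 ] elbow [-0.09  0.24  0.57] wrist [ 0.19 -0.28  0.4 ]
0 90 0.1247 [-1.12 -0.84  2.58  1.49  1.03 -3.14] g [ 0.472 -0.278  0.218] elbow [-0.13  0.28  0.52] wrist [ 0.18 -0.21  0.33]
0 105 0.1772 [-1.27 -0.84  2.58  1.66  1.22 -3.14] g [ 0.442 -0.278  0.217] elbow [-0.09  0.3   0.52] wrist [ 0.15 -0.23  0.33]
0 120 0.2335 [-1.43 -0.77  2.58  1.84  1.45 -3.14] g [ 0.414 -0.278  0.208] elbow [-0.04  0.29  0.54] wrist [ 0.11 -0.26  0.31]
0 130 0.2688 [-1.53 -0.68  2.58  1.98  1.63 -3.14] g [ 0.397 -0.278  0.198] elbow [-0.01  0.26  0.57] wrist [ 0.08 -0.28  0.28]
20 0 0.0 [-0.76 -0.25  1.87 -0.    1.53 -2.68] g [ 0.414 -0.288  0.27 ] elbow [-0.07  0.07  0.65] wrist [ 0.41 -0.29  0.53]
20 30 0.0 [-1.02 -0.4   2.04  0.52  1.41 -3.  ] g [ 0.414 -0.288  0.27 ] elbow [-0.08  0.14  0
[... 3564 characters left out ...]
 elbow [ 0.01 -0.01  0.66] wrist [ 0.57 -0.25  0.57]
100 60 0.2876 [-0.85  0.69  0.87  1.16  2.61 -3.14] g [ 0.447 -0.308  0.27 ] elbow [ 0.19 -0.21  0.56] wrist [ 0.64 -0.61  0.47]
100 90 0.2324 [-0.87  0.62  1.31  1.44  2.62 -3.14] g [ 0.437 -0.248  0.218] elbow [ 0.16 -0.19  0.58] wrist [ 0.56 -0.55  0.28]
100 105 0.1726 [-0.9   0.69  1.36  1.6   2.62 -3.14] g [ 0.442 -0.278  0.217] elbow [ 0.17 -0.22  0.56] wrist [ 0.54 -0.55  0.2 ]
100 120 0.1218 [-0.91  0.77  1.42  1.75  2.62 -3.14] g [ 0.447 -0.305  0.208] elbow [ 0.19 -0.24  0.54] wrist [ 0.51 -0.54  0.11]
100 130 0.1002 [-0.91  0.83  1.45  1.84  2.62 -3.14] g [ 0.45  -0.322  0.198] elbow [ 0.2  -0.25  0.52] wrist [ 0.5  -0.52  0.06]
```

```bash
sed -i 's/np.cross(y,z),y,z/np.cross(-y,z),-y,z/; s/-1.4-a\]/1.74-a]/; s/(0,20,40,60,80,100)/(10,30,50,70,90)/; s/(0,30,60,90,105,120,130)/(0,40,80,105,125)/' sim.py; python3 sim.py
```

```text
10 0 0.0 [-0.75 -0.26  1.87  0.    1.53  0.65] g [ 0.412 -0.283  0.27 ] elbow [-0.07  0.07  0.65] wrist [ 0.41 -0.28  0.53]
10 40 0.0 [-1.09 -0.51  2.16  0.69  1.32  0.19] g [ 0.412 -0.283  0.27 ] elbow [-0.09  0.18  0.61] wrist [ 0.25 -0.31  0.47]
10 80 0.0 [-1.32 -0.42  2.37  1.44  1.44 -0.36] g [ 0.412 -0.283  0.27 ] elbow [-0.04  0.16  0.63] wrist [ 0.16 -0.33  0.31]
10 105 0.0 [-1.22  0.07  2.34  1.87  1.65 -0.85] g [ 0.442 -0.278  0.217] elbow [ 0.01 -0.03  0.66] wrist [ 0.19 -0.32  0.15]
10 125 0.0 [-1.22  0.39  2.26  2.03  2.02 -1.03] g [ 0.406 -0.284  0.203] elbow [ 0.06 -0.16  0.63] wrist [ 0.2  -0.32  0.05]
30 0 0.0 [-0.76 -0.24  1.86  0.    1.53  0.29] g [ 0.416 -0.293  0.27 ] elbow [-0.07  0.07  0.65] wrist [ 0.42 -0.29  0.53]
30 40 0.0 [-1.11 -0.32  2.02  0.7   1.51 -0.13] g [ 0.416 -0.293  0.27 ] elbow [-0.06  0.12  0.64] wrist [ 0.27 -0.38  0.47]
30 80 0.0 [-1.3  -0.12  2.14  1.3   1.72 -0.49] g [ 0.416 -0.293  0.27 ] elbow [-0.01  0.05  0.66] wrist [ 0.19 -0.42  0.31]
30 105 0.0 [-1.22  0.24  2.14  1.63  1.88 -0.78] g [ 0.442 -0.278  0.217] elbow [ 0.04 -0.1   0.65] 
[... 1332 characters left out ...]
.429 -0.312  0.203] elbow [ 0.13 -0.25  0.56] wrist [ 0.36 -0.51  0.05]
90 0 0.0 [-0.75 -0.17  1.79 -0.    1.52 -0.75] g [ 0.442 -0.308  0.27 ] elbow [-0.05  0.05  0.66] wrist [ 0.44 -0.31  0.53]
90 40 0.0 [-0.94  0.14  1.6   0.43  1.97 -0.88] g [ 0.442 -0.308  0.27 ] elbow [ 0.04 -0.05  0.66] wrist [ 0.44 -0.48  0.47]
90 80 0.0 [-1.01  0.43  1.51  0.84  2.36 -0.79] g [ 0.442 -0.308  0.27 ] elbow [ 0.1  -0.16  0.62] wrist [ 0.44 -0.56  0.31]
90 105 0.0 [-0.98  0.62  1.58  1.11  2.5  -0.73] g [ 0.442 -0.278  0.217] elbow [ 0.14 -0.21  0.58] wrist [ 0.44 -0.53  0.15]
90 125 0.0221 [-0.98  0.78  1.55  1.47  2.62 -0.48] g [ 0.442 -0.315  0.203] elbow [ 0.17 -0.25  0.54] wrist [ 0.44 -0.52  0.06]
```

Call:
jog_arm(
  commands=[0,0,0,0,1,0,85,0,0,0,0,1,0,85,0,0,0,0,1,0,85,0,0,0,0,1,0,85,0,0,0,0,1,0,85,0,0,0,0,0,1,85,0,0,0,0,0,1,85,0,0,0,0,0,1,85,0,0,0,0,0,1,85,0,0,0,0,0,1,85,0,0,0,0,0,1,85,0,0,0,0,0,1,85,0,0,0,0,0,1,85,0,0,0,0,0,1,85,0,0,0,0,0,1,85,0,0,0,0,0,1,85,0,0,0,0,0,1,85,0,0,0,0,0,1,85,0,0,0,0,0,1,85,0,0,0,0,0,1,85],
)

```text
t: 7.68
tool_pos: [0.505, 0.0005, 0.3325]
tool_rot: [-2.422, -1.999, -0.0]
contact_force: [-0.7, -0.1, 0.2]
opening: 0.0848
grip_force: 0.0
```

Call:
jog_arm(
  commands=[0,0,0,0,0,1,85,0,0,0,0,0,1,85,0,0,0,0,0,1,85,0,0,0,0,0,1,85,0,0,0,0,0,1,85,0,0,0,0,0,1,85,0,0,0,0,0,1,85,0,0,0,0,0,1,85,0,0,0,0,0,1,85,0,0,0,0,0,1,85,0,0,0,0,0,1,85,0,0,0,0,0,1,85,0,0,0,0,0,1,85,0,0,0,0,0,1,85,0,0,0,0,0,1,85,0,0,0,0,0,1,85,0,0,0,0,0,0,85],
)

```text
t: 9.8
tool_pos: [0.5049, 0.0005, 0.3324]
tool_rot: [-3.123, 0.338, 0.001]
contact_force: [-0.4, -0.8, 0.6]
opening: 0.0849
grip_force: 0.0
```

```bash
cat > to.py <<'E'
# usage: to.py x y z [yaw of tool x in deg]  -> shift in tool units from present measured pose
import sys; from h import *
o=ctrl.get_obs(); M=R.from_rotvec(o["tool_rot"]).as_matrix()
p=np.array(list(map(float,sys.argv[1:4]))); d=M.T@(p-o["tool_pos"])/.06
print("t",round(o["t"],2),"tcp",np.round(o["tool_pos"],4),"shift units",np.round(d,3),"norm",round(np.linalg.norm(d),2),"q",np.round(o["q"],2))
if len(sys.argv)>4:
    a=np.radians(float(sys.argv[4])); x=np.array([np.cos(a),np.sin(a),0]);z=np.array([0,0,-1.]);N=np.column_stack([x,np.cross(z,x),z])
    print("turn units",np.round(R.from_matrix(M.T@N).as_rotvec()/.1,3))
E
python3 rec.py; python3 to.py 0.6865 0.006 0.20 -12.9
```

```text
9.8 [-0.147 -0.278  1.751  0.     1.668  1.64 ] [0.505 0.001 0.332] [[0.977, -0.214, -0.0], [-0.214, -0.977, 0.0], [-0.0, -0.0, -1.0]] 0.0849 0.0 [-0.4 -0.8  0.6]
t 9.8 tcp [5.049e-01 5.000e-04 3.324e-01] shift units [ 2.939 -0.736  2.206] norm 3.75 q [-0.15 -0.28  1.75  0.    1.67  1.64]
turn units [-0.004  0.004  0.097]
```

Call:
jog_arm(
  commands=[0.588,-0.147,0.44,0,0,0.1,60,0.588,-0.147,0.44,0,0,0,60,0.588,-0.147,0.44,0,0,0,60,0.588,-0.147,0.44,0,0,0,60,0.588,-0.147,0.44,0,0,0,60,0,0,0,0,0,0,60],
)

```text
t: 10.55
tool_pos: [0.6858, 0.0045, 0.1949]
tool_rot: [-3.122, 0.352, 0.012]
contact_force: [-1.1, 0.4, 0.2]
opening: 0.0602
grip_force: 0.0
```

```bash
python3 - <<'E'
from h import *
im=eyes.get_image("wrist"); save(im,"w1.png"); P=cloud(im);I=im["image"].astype(int)
print(np.round(im["cam_to_world"],3).tolist())
x,y,z=P[...,0],P[...,1],P[...,2];blue=I[...,2]>I[...,0]+35
h=(np.hypot(x-.62,y-.02)<.1)&(z<.1)
m=h&blue&(z>.065);q=P[m];print(m.sum(),np.round(q.mean(0),4),np.round([q.min(0),q.max(0)],4).tolist())
if m.sum()>10: print(cv2.minAreaRect((q[:,:2]*1000).astype(np.float32)))
r=h&~blue&(z>.07)&(z<.085);q=P[r]
A=np.c_[2*q[:,:2],np.ones(len(q))];s=np.linalg.lstsq(A,(q[:,:2]**2).sum(1),rcond=None)[0];print("rim",r.sum(),s[:2],np.sqrt(s[2]+s[0]**2+s[1]**2),np.median(q[:,2]))
E
python3 to.py 0.6865 0.006 0.06 -12.9
```

```text
[[-0.223, 0.937, 0.269, 0.753], [-0.975, -0.214, -0.06, -0.012], [0.001, -0.276, 0.961, 0.337], [0.0, 0.0, 0.0, 1.0]]
578 [0.6807 0.0052 0.0734] [[0.6593, -0.0037, 0.065], [0.6931, 0.0141, 0.0779]]
((675.9767456054688, 6.035500526428223), (13.382437705993652, 33.60429000854492), 76.78836059570312)
rim 2152 [0.62133298 0.02034514] 0.04413650777267216 0.0750941243988773
t 10.6 tcp [0.6857 0.0045 0.1976] shift units [ 0.018 -0.028  2.293] norm 2.29 q [-0.1   0.22  1.49  0.    1.44  1.69]
turn units [ 0.004  0.047 -0.   ]
```

View pics/w1.png

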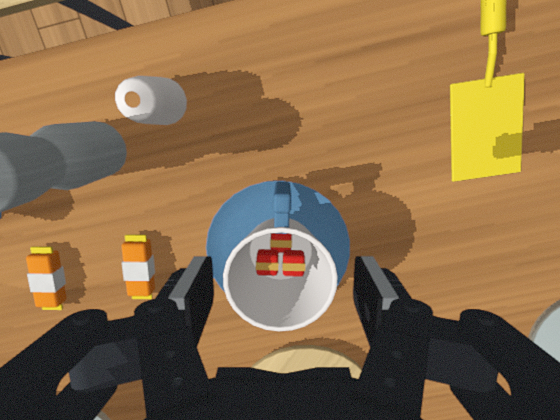

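Call:
jog_arm(
  commands=[0.01,0,0.84,0,0.05,0,60,0,0,0.84,0,0,0,60,0,0,0.83,0,0,0,60,0,0,0,0,0,0,60,0,0,0,0,0,0,5,0,0,0,0,0,0,5,0,0,0,0,0,0,5,0,0,0,0,0,0,5,0,0,0,0,0,0,5,0,0,0,0,0,0,5,0,0,0,0,0,0,5,0,0,0,0,0,0,5],
  newtons=80,
)

```text
t: 12.1
tool_pos: [0.6892, 0.0044, 0.0532]
tool_rot: [3.121, -0.354, 0.016]
contact_force: [0.8, 0.6, 6.7]
opening: 0.0122
grip_force: 78.0
```

Call:
jog_arm(
  commands=[0,0,-0.1,0,0,0,5,0,0,-0.2,0,0,0,5,0,0,-0.4,0,0,0,5,0,0,-0.6,0,0,0,5,0,0,-0.6,0,0,0,5,0,0,-0.6,0,0,0,5,0,0,-0.6,0,0,0,5,0,0,-0.6,0,0,0,5,0,0,-0.4,0,0,0,5,0,0,-0.2,0,0,0,5,0,0,0,0,0,0,5],
)

```text
t: 13.48
tool_pos: [0.6859, 0.0047, 0.3091]
tool_rot: [3.121, -0.354, 0.011]
contact_force: [0.2, 0.6, -3.6]
opening: 0.0123
grip_force: 78.1
```

```bash
python3 - <<'E'
from h import *
im=eyes.get_image("scene"); save(im,"s2.png")
cv2.imwrite('pics/s2c.png',cv2.resize(im["image"][60:310,80:430,::-1],(700,500)))
im=eyes.get_image("wrist")
P=cloud(im);I=im["image"].astype(int);z=P[...,2];m=(np.abs(z-.31)<.06);print(m.sum())
E
python3 rec.py; python3 to.py .42 -.30 .275 40
```

```text
20854
13.57 [-1.010e-01  1.590e-01  1.376e+00 -1.000e-03  1.604e+00  1.696e+00] [0.685 0.005 0.306] [[0.975, -0.224, 0.003], [-0.224, -0.975, -0.001], [0.003, 0.0, -1.0]] 0.0124 78.08908939361572 [ 0.  -0.1 -3.8]
t 13.57 tcp [0.6851 0.0047 0.3062] shift units [-3.169  5.941  0.512] norm 6.75 q [-0.1   0.16  1.38 -0.    1.6   1.7 ]
turn units [ 0.016 -0.026 -9.243]
```

View pics/s2c.png

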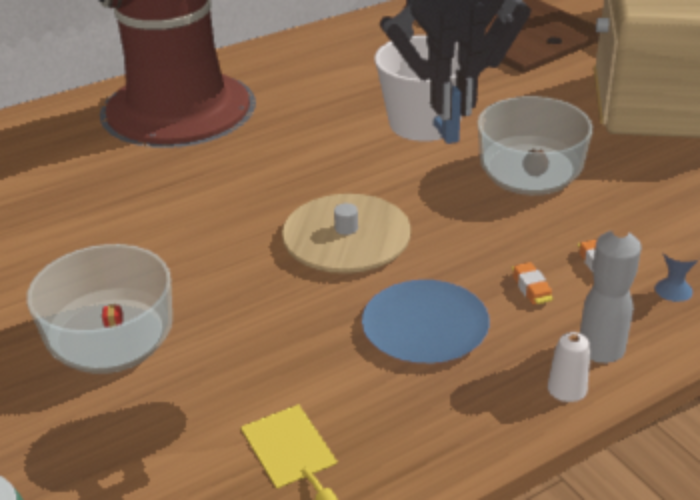

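```bash
cat > pour.py <<'E'
from kin import *; from h import ctrl
b=fit();o=ctrl.get_obs();p=np.array(o["tool_pos"]);M=R.from_rotvec(o["tool_rot"]).as_matrix();q=np.array(o["q"])
bowl=np.array([.442,-.278]);a=np.radians(40);h=np.array([np.cos(a),np.sin(a),0]);up=np.array([0,0,1.]);y=np.array([np.sin(a),-np.cos(a),0])
def pose(tilt,gz=.24):
    t=np.radians(tilt);z=-up*np.cos(t)+h*np.sin(t)
    off=np.interp(tilt,[0,55,90,118],[.085,.085,.02,-.025])
    g=np.r_[bowl,0]+h*off+up*gz
    return g+.019*z,np.column_stack([np.cross(y,z),y,z])
P0,M0=pose(0)
d=M.T@(P0-p)/.06;print("translate",np.round(d,3),np.round(np.linalg.norm(d),2)); print("yaw",np.round(R.from_matrix(M.T@M0).as_rotvec()/.1,2))
cp,cM=P0,M0;q[5]+=.9
tilts=list(np.arange(5.5,118,5.5))
for t in tilts:
    P,N=pose(t);s=np.round(cM.T@(P-cp)/.06,2);r=np.round(R.from_matrix(cM.T@N).as_rotvec()/.1,2)
    cp=cp+cM@s*.06;cM=cM@R.from_rotvec(r*.1).as_matrix();q2,e=ik(cp,cM,q,b)
    print(t,s.tolist(),r.tolist(),"e",round(e,4),"dqmax/s",np.round(abs(q2-q).max()*8,2),np.round(q2,2));q=q2
E
python3 pour.py
```

```text
translate [-2.043  4.37   1.415] 5.03
yaw [ 0.02 -0.03 -9.24]
5.5 [0.03, 0.0, -0.0] [-0.0, 0.96, -0.0] e 0.0 dqmax/s 18.62 [-0.59 -0.14  1.82  0.09  1.44  0.27]
11.0 [0.03, -0.0, -0.0] [-0.0, 0.96, 0.0] e 0.0 dqmax/s 0.77 [-0.64 -0.16  1.84  0.19  1.42  0.21]
16.5 [0.03, -0.0, -0.0] [-0.0, 0.96, -0.0] e 0.0 dqmax/s 0.78 [-0.68 -0.17  1.87  0.29  1.4   0.15]
22.0 [0.03, -0.0, -0.01] [0.0, 0.96, 0.0] e 0.0 dqmax/s 0.79 [-0.73 -0.19  1.89  0.39  1.39  0.08]
27.5 [0.03, -0.0, 0.0] [0.0, 0.96, 0.0] e 0.0 dqmax/s 0.8 [-0.77 -0.19  1.91  0.49  1.39  0.02]
33.0 [0.03, 0.0, 0.0] [-0.0, 0.96, 0.0] e 0.0 dqmax/s 0.79 [-0.82 -0.19  1.94  0.58  1.4  -0.05]
38.5 [0.03, 0.0, 0.0] [-0.0, 0.96, 0.0] e 0.0 dqmax/s 0.78 [-0.86 -0.19  1.96  0.68  1.41 -0.11]
44.0 [0.03, 0.0, -0.0] [0.0, 0.96, 0.0] e 0.0 dqmax/s 0.77 [-0.89 -0.18  1.98  0.78  1.42 -0.17]
49.5 [0.03, 0.0, -0.0] [-0.0, 0.96, 0.0] e 0.0 dqmax/s 0.75 [-0.93 -0.17  2.    0.87  1.44 -0.24]
55.0 [0.03, 0.0, -0.0] [0.0, 0.96, 0.0] e 0.0 dqmax/s 0.72 [-0.96 -0.15  2.02  0.96  1.47 -0.29]
60.5 [-0.06, 0.0, -0.14] [0.0, 0.96, 0.0] e 0.0 dqmax/s 0.6
[... 334 characters left out ...]
.53]
82.5 [-0.01, 0.0, -0.17] [0.0, 0.96, -0.0] e 0.0 dqmax/s 0.49 [-1.15  0.04  2.06  1.31  1.74 -0.57]
88.0 [0.01, 0.0, -0.17] [0.0, 0.96, -0.0] e 0.0 dqmax/s 0.49 [-1.17  0.09  2.06  1.37  1.8  -0.61]
93.5 [0.03, 0.0, -0.16] [0.0, 0.96, -0.0] e 0.0 dqmax/s 0.5 [-1.19  0.15  2.06  1.43  1.86 -0.64]
99.0 [0.04, 0.0, -0.15] [0.0, 0.96, -0.0] e 0.0 dqmax/s 0.5 [-1.2   0.2   2.05  1.49  1.93 -0.67]
104.5 [0.05, 0.0, -0.14] [-0.0, 0.96, -0.0] e 0.0 dqmax/s 0.5 [-1.21  0.26  2.04  1.54  1.99 -0.69]
110.0 [0.07, 0.0, -0.15] [-0.0, 0.96, 0.0] e 0.0 dqmax/s 0.51 [-1.21  0.31  2.03  1.6   2.05 -0.7 ]
115.5 [0.08, 0.0, -0.14] [-0.0, 0.96, -0.0] e 0.0 dqmax/s 0.51 [-1.21  0.36  2.02  1.66  2.12 -0.71]
```

Call:
jog_arm(
  commands=[-0.1,0.23,0.07,0,0,0,5,-0.24,0.51,0.16,0,0,0,5,-0.26,0.55,0.18,0,0,0,5,-0.26,0.55,0.18,0,0,0,5,-0.26,0.55,0.18,0,0,0,5,-0.26,0.55,0.18,0,0,0,5,-0.26,0.55,0.18,0,0,0,5,-0.24,0.51,0.16,0,0,0,5,-0.16,0.37,0.12,0,0,-0.24,5,0,0,0,0,0,-1,5,0,0,0,0,0,-1,5,0,0,0,0,0,-1,5,0,0,0,0,0,-1,5,0,0,0,0,0,-1,5,0,0,0,0,0,-1,5,0,0,0,0,0,-1,5,0,0,0,0,0,-1,5,0,0,0,0,0,-1,5,0,0,0,0,0,0,5],
)

```text
t: 15.95
tool_pos: [0.5068, -0.2234, 0.2209]
tool_rot: [2.953, 1.071, 0.004]
contact_force: [-0.3, 0.1, -3.3]
opening: 0.012
grip_force: 78.2
```

```bash
python3 pour.py | head -2; python3 rec.py
```

```text
translate [ 0.004  0.003 -0.001] 0.0
yaw [ 0.02 -0.02 -0.02]
15.95 [-0.55  -0.112  1.792  0.002  1.46   0.324] [ 0.507 -0.223  0.221] [[0.767, 0.641, 0.003], [0.641, -0.767, 0.0], [0.002, 0.002, -1.0]] 0.012 78.17304253578186 [-0.3  0.1 -3.3]
```

Spot on. Now the tilt, as computed.

Call:
jog_arm(
  commands=[0.03,0,0,0,0.96,0,5,0.03,0,0,0,0.96,0,5,0.03,0,0,0,0.96,0,5,0.03,0,0,0,0.96,0,5,0.03,0,0,0,0.96,0,5,0.03,0,0,0,0.96,0,5,0.03,0,0,0,0.96,0,5,0.03,0,0,0,0.96,0,5,0.03,0,0,0,0.96,0,5,0.03,0,0,0,0.96,0,5,-0.06,0,-0.14,0,0.96,0,5,-0.06,0,-0.15,0,0.96,0,5,-0.04,0,-0.16,0,0.96,0,5,-0.02,0,-0.16,0,0.96,0,5,-0.01,0,-0.17,0,0.96,0,5,0.01,0,-0.17,0,0.96,0,5,0.03,0,-0.16,0,0.96,0,5,0.04,0,-0.15,0,0.96,0,5],
)

```text
t: 18.2
tool_pos: [0.4607, -0.2629, 0.243]
tool_rot: [-1.65, -0.602, -1.939]
contact_force: [0.6, 1.2, -3.1]
opening: 0.0125
grip_force: 78.7
```

Call:
jog_arm(
  commands=[0.05,0,-0.14,0,0.96,0,5,0.07,0,-0.15,0,0.96,0,5,0.08,0,-0.14,0,0.96,0,5,0,0,0,0,0,0,5,0,0,0,0,0,0,5,0,0,0,0,0,0,5,0,0,0,0,0,0,5],
)

```text
t: 19.08
tool_pos: [0.4399, -0.2806, 0.2494]
tool_rot: [-1.335, -0.492, -2.125]
contact_force: [0.9, -0.1, -2.6]
opening: 0.0122
grip_force: 78.9
```

```bash
python3 - <<'E'
from h import *
a=eyes.get_image("scene");b=eyes.get_image("top")
A=cv2.resize(a["image"][130:300,60:260,::-1],(400,340));B=cv2.resize(b["image"][210:380,300:500,::-1],(400,340))
cv2.imwrite('pics/p1.png',np.hstack([A,B]))
E
python3 rec.py
```

```text
19.18 [-1.209  0.363  2.019  1.666  2.117 -0.713] [ 0.44  -0.281  0.249] [[-0.334, 0.643, 0.689], [-0.275, -0.766, 0.581], [0.902, 0.005, 0.433]] 0.0123 78.89374852180481 [-0.   0.7 -1.7]
```

View pics/p1.png

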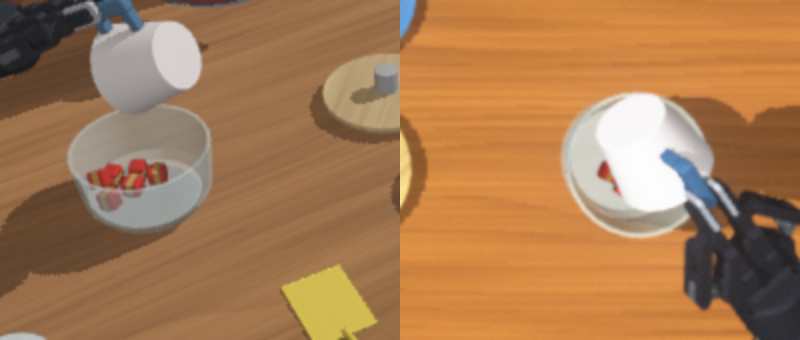

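Call:
jog_arm(
  commands=[-0.06,0,0.15,0,-0.96,0,5,-0.05,0,0.15,0,-0.96,0,5,-0.04,0,0.15,0,-0.96,0,5,-0.03,0,0.15,0,-0.96,0,5,-0.01,0,0.16,0,-0.96,0,5,0.01,0,0.17,0,-0.96,0,5,0.02,0,0.17,0,-0.96,0,5,0.04,0,0.16,0,-0.96,0,5,0.05,0,0.16,0,-0.96,0,5,0.07,0,0.15,0,-0.96,0,5,0.07,0,0.13,0,-0.96,0,5,-0.03,0,0,0,-0.96,0,5,-0.03,0,0,0,-0.96,0,5,-0.03,0,0,0,-0.96,0,5,-0.03,0,0,0,-0.96,0,5,-0.03,0,0,0,-0.96,0,5,-0.03,0,0,0,-0.96,0,5,-0.03,0,0,0,-0.96,0,5,-0.03,0,0,0,-0.96,0,5,-0.03,0,0,0,-0.96,0,5],
)

```text
t: 21.68
tool_pos: [0.5108, -0.2198, 0.2408]
tool_rot: [-2.92, -1.062, -0.142]
contact_force: [-0.9, 0.1, -2.4]
opening: 0.012
grip_force: 78.3
```

Call:
jog_arm(
  commands=[-0.03,0,0,0,-0.96,0,5,0,0,0,0,0,0,5,0,0,0,0,0,0,5],
)

```text
t: 22.05
tool_pos: [0.5096, -0.2214, 0.2404]
tool_rot: [2.951, 1.074, 0.008]
contact_force: [-0.4, 0.6, -3.0]
opening: 0.0119
grip_force: 78.4
```

```bash
python3 - <<'E'
from h import *
a=eyes.get_image("wrist");save(a,"w2.png");b=eyes.get_image("top");s=eyes.get_image("scene")
P=cloud(b);I=b["image"].astype(int);x,y,z=P[...,0],P[...,1],P[...,2]
m=(np.hypot(x-.62,y-.02)<.085)&(I[...,2]>I[...,0]+35)&(z>.002);q=P[m];print("saucer",m.sum(),(q.min(0)+q.max(0))/2,np.ptp(q,axis=0))
P=cloud(s);I=s["image"].astype(int);x,y,z=P[...,0],P[...,1],P[...,2]
m=(np.hypot(x-.62,y-.02)<.085)&(I[...,2]>I[...,0]+35)&(z>.002);q=P[m];print("saucer",m.sum(),(q.min(0)+q.max(0))/2,np.ptp(q,axis=0))
A=a["image"][...,::-1];B=cv2.resize(b["image"][220:350,340:480,::-1],(280,260));C=cv2.resize(s["image"][160:260,70:190,::-1],(240,200))
out=np.zeros((420,800,3),np.uint8);out[:,:][:,:520]=A[:,20:540];out[:260,520:]=B;out[260:,520:712]=cv2.resize(C,(192,160));cv2.imwrite("pics/v2.png",out)
E
python3 rec.py;python3 to.py .6861 .0047 .30 -12.9
```

```text
saucer 2966 [0.62153169 0.02353722 0.00965343] [0.13917973 0.13901505 0.01528686]
saucer 1991 [0.62029064 0.02328615 0.00948992] [0.13982584 0.14022719 0.01465447]
22.2 [-0.546 -0.121  1.767  0.002  1.491  0.328] [ 0.509 -0.222  0.241] [[0.767, 0.642, 0.005], [0.642, -0.767, -0.0], [0.004, 0.004, -1.0]] 0.0125 78.36199879646301 [ 1.  -0.4 -2.9]
t 22.2 tcp [ 0.5095 -0.222   0.2407] shift units [ 4.686 -1.005 -0.975] norm 4.89 q [-0.55 -0.12  1.77  0.    1.49  0.33]
turn units [ 0.015 -0.051  9.219]
```

View pics/v2.png

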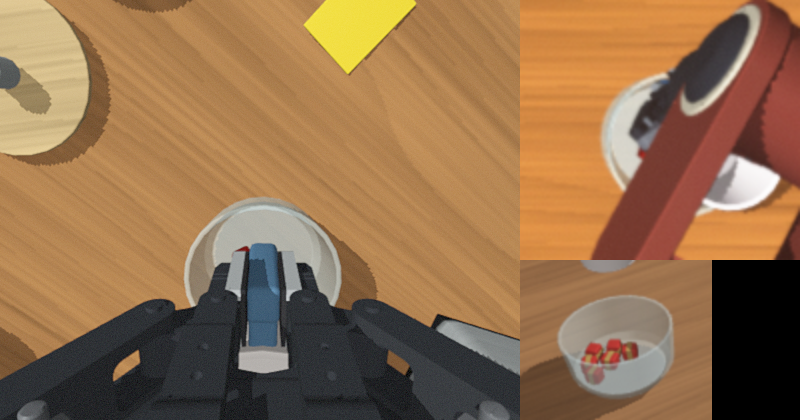

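Call:
jog_arm(
  commands=[0,0,0,0,0,0.92,5,0,0,0,0,0,0.92,5,0,0,0,0,0,0.92,5,0,0,0,0,0,0.92,5,0,0,0,0,0,0.92,5,0,0,0,0,0,0.92,5,0,0,0,0,0,0.92,5,0,0,0,0,0,0.92,5,0,0,0,0,0,0.92,5,0,0,0,0,0,0.92,5,0.25,-0.54,-0.12,0,0,0,5,0.25,-0.54,-0.12,0,0,0,5,0.25,-0.54,-0.12,0,0,0,5,0.25,-0.54,-0.12,0,0,0,5,0.25,-0.54,-0.12,0,0,0,5,0.25,-0.54,-0.12,0,0,0,5,0.25,-0.54,-0.12,0,0,0,5,0.25,-0.54,-0.12,0,0,0,5,0,0,0,0,0,0,5],
)

```text
t: 24.58
tool_pos: [0.6848, 0.0059, 0.2995]
tool_rot: [3.123, -0.345, 0.01]
contact_force: [0.4, 0.4, -2.3]
opening: 0.0121
grip_force: 78.4
```

```bash
python3 - <<'E'
from h import *
b=eyes.get_image("top");s=eyes.get_image("scene");o=ctrl.get_obs();g=o["tool_pos"]
for im in(b,s):
    P=cloud(im);I=im["image"].astype(int);x,y,z=P[...,0],P[...,1],P[...,2]
    h=np.hypot(x-(g[0]-.064),y-(g[1]+.015))<.07
    white=h&(I.min(-1)>110)&(z>.24)&(z<.345)
    print(white.sum(),np.round(np.percentile(P[white],[1,50,99],axis=0),3).tolist())
    r=h&(I[...,0]>120)&(I[...,1]<80)&(z>.24); print("red",r.sum())
E
python3 to.py .6861 .0065 .0532 -12.9
```

```text
2115 [[0.596, -0.022, 0.254], [0.629, 0.021, 0.275], [0.662, 0.066, 0.324]]
red 2401
1013 [[0.573, -0.024, 0.253], [0.628, -0.006, 0.298], [0.655, 0.061, 0.323]]
red 0
t 24.68 tcp [0.6836 0.0041 0.2987] shift units [ 0.014 -0.051  4.091] norm 4.09 q [-0.1   0.16  1.39 -0.    1.59  1.69]
turn units [ 0.006 -0.044  0.027]
```

Call:
jog_arm(
  commands=[0.01,-0.05,0.6,0,-0.04,0,5,0,0,0.6,0,0,0,5,0,0,0.6,0,0,0,5,0,0,0.6,0,0,0,5,0,0,0.6,0,0,0,5,0,0,0.5,0,0,0,5,0,0,0.3,0,0,0,5,0,0,0.15,0,0,0,5,0,0,0.05,0,0,0,5,0,0,0,0,0,0,5],
)

```text
t: 25.92
tool_pos: [0.6862, 0.0073, 0.0602]
tool_rot: [3.122, -0.348, 0.004]
contact_force: [0.6, 0.9, -2.7]
opening: 0.0122
grip_force: 78.5
```

Call:
jog_arm(
  commands=[0,0,0.06,0,0,0,5,0,0,0.04,0,0,0,5,0,0,0,0,0,0,5],
)

```text
t: 26.3
tool_pos: [0.6857, 0.0074, 0.0533]
tool_rot: [3.122, -0.348, 0.003]
contact_force: [-0.0, -0.1, -1.9]
opening: 0.0122
grip_force: 78.5
```

Call:
jog_arm(
  commands=[0,0,0.02,0,0,0,5,0,0,0,0,0,0,5,0,0,0.02,0,0,0,5,0,0,0,0,0,0,5],
)

```text
t: 26.8
tool_pos: [0.6865, 0.0073, 0.0528]
tool_rot: [3.122, -0.348, 0.005]
contact_force: [-1.4, 0.3, 7.1]
opening: 0.012
grip_force: 80.0
```

Call:
jog_arm(
  commands=[0,0,-0.01,0,0,0,40,0,0,0,0,0,0,40,0,0,0,0,0,0,40,0,0,0,0,0,0,50,0,0,0,0,0,0,50,0,0,-0.5,0,0,0,50,0,0,-0.8,0,0,0,50,0,0,-0.8,0,0,0,50,0,0,-0.8,0,0,0,50,0,0,-0.4,0,0,0,50,0,0,0,0,0,0,50],
)

```text
t: 28.18
tool_pos: [0.6866, 0.0073, 0.2526]
tool_rot: [3.122, -0.348, 0.011]
contact_force: [0.8, -0.9, 1.1]
opening: 0.0498
grip_force: 0.0
```

```bash
sed -i 's/"scene","top"\]:\n    im=eyes.get_image(c);P/&/' m2.py; python3 m2.py | grep -E "scene|top|cup|bar|saucer|lid"
python3 - <<'E'
from h import *
a=eyes.get_image("wrist");save(a,"w3.png")
for d in nets.silhouettes("wrist","sweet_1"): print(d["p"],d["bbox"])
P=cloud(a)
for d in nets.silhouettes("wrist","bar_1"):
    q=P[d["mask"]];q=q[(q[:,2]>.012)&(q[:,2]<.03)]
    if len(q)>50: print(d["p"],d["bbox"],cv2.minAreaRect((q[:,:2]*1000).astype(np.float32)),np.median(q[:,2]))
E
python3 to.py .635 .1657 .15 73.7
```

```text
scene handle n 46 [0.6772 0.0096 0.0742] [[0.654, 0.001, 0.033], [0.689, 0.016, 0.08]]
 handle top 36 [0.6765 0.0092 0.0749]
 cup rim 357 [0.6201 0.0207 0.0465] [0.0706 0.0752 0.3322]
 lid [0.42831976 0.03641285] [0.16201892 0.15963708]
 saucer [0.62013196 0.02964701 0.01545681] [0.1377193  0.12813761 0.02696518]
 bar 196 ((637.2200317382812, 164.93714904785156), (27.536449432373047, 62.32737350463867), 78.68920135498047) 0.0178
 bar 55 ((626.8790893554688, 256.7190856933594), (16.69635009765625, 35.974891662597656), 45.96107482910156) 0.0171
top handle n 77 [0.6754 0.0087 0.0737] [[0.657, 0.002, 0.034], [0.689, 0.017, 0.08]]
 handle top 73 [0.6752 0.0098 0.0737]
 cup rim 6781 [0.6169 0.0173 0.0485] [0.4191 0.5649 0.5758]
 lid [0.45296075 0.03330996] [0.15339133 0.11017034]
 saucer [0.65509282 0.02464561 0.00761949] [0.07890689 0.13682037 0.01731441]
 bar 237 ((633.7657470703125, 167.36679077148438), (22.88190269470215, 66.4990005493164), 79.800537109375) 0.0177
 bar 287 ((643.6049194335938, 261.4790954589844), (25.525453567504883, 66.00846099853516), 75.46955871582031) 0.0176
0.7 [539.6, 323.3, 560.0, 342.1]
0.47 [550.2, 338.7, 559.0, 349.9]
0.98 [146.5, 218.1, 172.6, 276.4] ((637.4834594726562, 163.8007354736328), (25.187101364135742, 62.12478256225586), 76.25981140136719) 0.017488298733050356
0.75 [62.0, 229.0, 93.2, 288.7] ((644.1737060546875, 260.30511474609375), (25.73105239868164, 58.14086151123047), 75.8558578491211) 0.017365031172747458
t 28.43 tcp [0.6842 0.0075 0.2464] shift units [-1.376 -2.391  1.61 ] norm 3.19 q [-0.1   0.18  1.45 -0.    1.52  1.7 ]
turn units [ -0.02    0.029 -15.085]
```

View pics/w3.png

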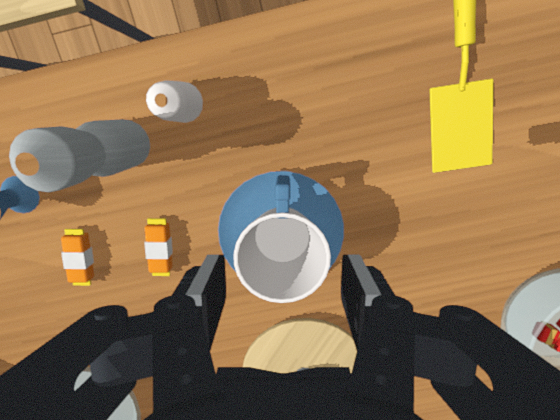

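Call:
jog_arm(
  commands=[0,0,0,0,0,-1,60,0,0,0,0,0,-1,60,0,0,0,0,0,-1,60,0,0,0,0,0,-1,60,0,0,0,0,0,-1,60,0,0,0,0,0,-1,60,0,0,0,0,0,-1,60,0,0,0,0,0,-1,60,0,0,0,0,0,-1,60,0,0,0,0,0,-1,60,0,0,0,0,0,-1,60,0,0,0,0,0,-1,60,0,0,0,0,0,-1,60,0,0,0,0,0,-1,60,0,0,0,0,0,-1,60,0,0,0,0,0,-1,60],
)

```text
t: 30.42
tool_pos: [0.6846, 0.0075, 0.2472]
tool_rot: [-2.421, -2.0, 0.002]
contact_force: [-0.8, -0.2, 0.4]
opening: 0.0601
grip_force: 0.0
```

Call:
jog_arm(
  commands=[0,0,0,0,0,-1,60,0,0,0,0,0,-1,60,0,0,0,0,0,-1,60,0,0,0,0,0,-1,60,0,0,0,0,0,-1,60,0,0,0,0,0,-1,60,0,0,0,0,0,-1,60,0,0,0,0,0,-1,60,0,0,0,0,0,-1,60,0,0,0,0,0,-1,60,0,0,0,0,0,-1,60,0,0,0,0,0,-1,60,0,0,0,0,0,-1,60,0,0,0,0,0,-1,60,0,0,0,0,0,-1,60,0,0,0,0,0,0,60],
)

```text
t: 32.42
tool_pos: [0.6847, 0.0075, 0.2475]
tool_rot: [-0.415, -3.113, 0.0]
contact_force: [-0.7, -0.3, 0.6]
opening: 0.0603
grip_force: 0.0
```

```bash
cat > bars.py <<'E'
from h import *
for c in ("top","scene","wrist"):
    im=eyes.get_image(c);P=cloud(im)
    for d in nets.silhouettes(c,"bar_1"):
        q=P[d["mask"]];q=q[(q[:,2]>.012)&(q[:,2]<.03)]
        if len(q)>40 and d["p"]>.3:
            r=cv2.minAreaRect((q[:,:2]*1000).astype(np.float32));print(c,round(d["p"],2),np.round(r[0],1),np.round(r[1],1),round(r[2],1),np.round(np.median(q[:,2]),4))
E
python3 bars.py; python3 to.py .636 .165 .12 166.3
```

```text
top 0.92 [643.7 261.4] [25.  58.9] 78.1 0.0178
top 0.77 [632.5 166.8] [23.6 62.3] 78.2 0.0177
scene 0.57 [635.6 165. ] [25.9 64.5] 76.3 0.0178
scene 0.43 [630.7 260.6] [18.3 33.7] 73.1 0.0176
wrist 0.84 [635.5 165.4] [24.8 61.5] 76.1 0.0176
wrist 0.79 [643.9 261.5] [25.9 58. ] 76.8 0.0175
wrist 0.48 [773.7  91.1] [19.6 39.6] 14.0 0.0213
t 32.73 tcp [0.6852 0.0075 0.249 ] shift units [1.479 2.32  2.149] norm 3.49 q [-0.1   0.18  1.44 -0.    1.52 -1.4 ]
turn units [-0.     0.007 -0.253]
```

Call:
jog_arm(
  commands=[0.37,0.58,0.3,0,0,-0.25,60,0.37,0.58,0.3,0,0,0,60,0.37,0.58,0.4,0,0,0,60,0.37,0.58,0.4,0,0,0,60,0,0,0.6,0,0,0,60,0,0,0.6,0,0,0,60,0,0,0.6,0,0,0,60,0,0,0.5,0,0,0,60,0,0,0.3,0,0,0,60,0,0,0,0,0,0,60,0,0,0,0,0,0,60],
)

```text
t: 34.1
tool_pos: [0.6343, 0.1642, 0.0107]
tool_rot: [0.374, 3.116, 0.001]
contact_force: [0.1, 0.5, 0.6]
opening: 0.0603
grip_force: 0.0
```

Call:
jog_arm(
  commands=[0.02,-0.01,0.08,0,0,0,60,0,0,0,0,0,0,15,0,0,0,0,0,0,15,0,0,0,0,0,0,15,0,0,0,0,0,0,15,0,0,0,0,0,0,15,0,0,0,0,0,0,15,0,0,-0.5,0,0,0,15,0,0,-0.7,0,0,0,15,0,0,-0.7,0,0,0,15,0,0,-0.7,0,0,0,15,0,0,-0.7,0,0,0,15,0,0,0,0,0,0,15],
  newtons=40,
)

```text
t: 35.72
tool_pos: [0.6338, 0.1641, 0.207]
tool_rot: [0.373, 3.111, 0.003]
contact_force: [1.3, -0.3, -1.3]
opening: 0.0229
grip_force: 40.4
```

```bash
python3 - <<'E'
from h import *
im=eyes.get_image("scene");P=cloud(im);I=im["image"]
x,y,z=P[...,0],P[...,1],P[...,2]
m=(np.hypot(x-.442,y+.278)<.062)&(z>.012)&(z<.07)&(I[...,0]>130)&(I[...,1]<100);q=P[m]
print("sweets",m.sum(),np.round(np.percentile(q,[2,50,98],axis=0),3).tolist())
cv2.imwrite("pics/b1.png",cv2.resize(np.hstack([im["image"][160:260,70:190,::-1]]),(600,500),interpolation=cv2.INTER_CUBIC))
E
python3 to.py .45 -.27 .25
```

```text
sweets 240 [[0.397, -0.318, 0.015], [0.42, -0.289, 0.027], [0.441, -0.261, 0.032]]
t 35.77 tcp [0.6324 0.1638 0.2038] shift units [ 1.24  -7.743 -0.782] norm 7.88 q [ 0.14  0.13  1.57 -0.    1.43 -1.19]
```

View pics/b1.png

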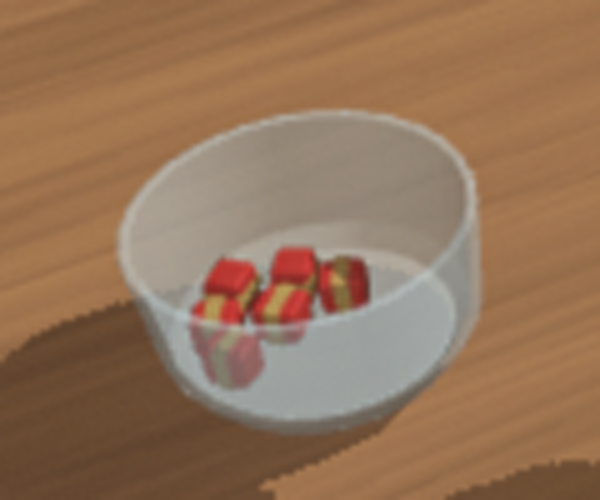

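Call:
jog_arm(
  commands=[0.09,-0.71,0,0,0,0,15,0.09,-0.71,0,0,0,0,15,0.09,-0.71,0,0,0,0,15,0.09,-0.71,0,0,0,0,15,0.09,-0.71,0,0,0,0,15,0.09,-0.71,0,0,0,0,15,0.09,-0.71,0,0,0,0,15,0.09,-0.71,0,0,0,0,15,0.09,-0.71,0,0,0,0,15,0.09,-0.71,0,0,0,0,15,0.09,-0.71,0,0,0,0,15,0,0,0,0,0,0.95,15,0,0,0,0,0,0.95,15,0,0,0,0,0,0.95,15,0,0,0,0,0,0.95,15,0,0,0,0,0,0.95,15,0,0,0,0,0,0.95,15,0,0,0,0,0,0.95,15,0,0,0,0,0,0.95,15,0,0,0,0,0,0.95,15],
)

```text
t: 38.28
tool_pos: [0.4619, -0.2766, 0.1992]
tool_rot: [-1.636, -2.677, -0.001]
contact_force: [-0.8, -0.1, 0.1]
opening: 0.0228
grip_force: 40.4
```

Call:
jog_arm(
  commands=[0,0,0,0,0,0.95,15,0,0,0,0,0,0.95,15,0,0,0,0,0,0.95,15,0,0,0,0,0,0.95,15,0,0,0,0,0,0.95,15,0,0,0,0,0,0,15,0,0,0,0,0,0,15],
)

```text
t: 39.15
tool_pos: [0.4625, -0.2771, 0.2008]
tool_rot: [-2.217, -2.224, -0.0]
contact_force: [-0.3, -0.5, -1.3]
opening: 0.0229
grip_force: 40.4
```

```bash
python3 to.py .465 -.277 .04 90
```

```text
t 39.15 tcp [ 0.4625 -0.2771  0.2008] shift units [-2.00e-03  4.40e-02  2.68e+00] norm 2.68 q [-0.68 -0.13  1.84  0.    1.43 -0.68]
turn units [-0.01  -0.013  0.033]
```

Call:
jog_arm(
  commands=[0,0.04,0.6,0,0,0.03,15,0,0,0.6,0,0,0,15,0,0,0.6,0,0,0,15,0,0,0.5,0,0,0,15,0,0,0.3,0,0,0,15,0,0,0.05,0,0,0,15,0,0,0,0,0,0,36,0,0,0,0,0,0,36,0,0,0,0,0,0,36,0,0,-0.5,0,0,0,36,0,0,-0.7,0,0,0,36,0,0,-0.7,0,0,0,36,0,0,-0.7,0,0,0,36,0,0,0,0,0,0,60],
)

```text
t: 40.9
tool_pos: [0.4677, -0.2793, 0.2051]
tool_rot: [2.215, 2.213, 0.003]
contact_force: [-0.3, -0.0, 0.4]
opening: 0.0529
grip_force: 0.0
```

Call:
jog_arm(
  commands=[0,0,0,0,0,-0.95,60,0,0,0,0,0,-0.95,60,0,0,0,0,0,-0.95,60,0,0,0,0,0,-0.95,60,0,0,0,0,0,-0.95,60,0,0,0,0,0,-0.95,60,0,0,0,0,0,-0.95,60,0,0,0,0,0,-0.95,60,0,0,0,0,0,-0.95,60,0,0,0,0,0,-0.95,60,0,0,0,0,0,-0.95,60,0,0,0,0,0,-0.95,60,0,0,0,0,0,-0.95,60,0,0,0,0,0,-0.97,60,0,0,0,0,0,0,60],
)

```text
t: 42.78
tool_pos: [0.4651, -0.2772, 0.1983]
tool_rot: [-0.378, -3.119, -0.001]
contact_force: [-0.2, -0.8, 0.8]
opening: 0.06
grip_force: 0.0
```

```bash
python3 bars.py; python3 to.py .643 .261 .20 166.3; python3 m2.py | grep -E "lid|scene|top"
python3 - <<'E'
from h import *
im=eyes.get_image("scene");cv2.imwrite("pics/b2.png",cv2.resize(np.vstack([im["image"][160:260,70:190,::-1]]),(480,400),interpolation=cv2.INTER_CUBIC))
E
```

```text
top 0.93 [642.4 262. ] [26.1 60.9] 74.6 0.0172
top 0.53 [ 466.4 -278.3] [24.3 64.5] 0.5 0.0252
wrist 0.55 [ 466.4 -280.2] [69.9 24.9] 89.7 0.0255
t 43.08 tcp [ 0.4654 -0.2775  0.1992] shift units [-0.738  9.421 -0.013] norm 9.45 q [-0.68 -0.13  1.84  0.    1.43 -2.01]
turn units [ 0.001  0.009 -0.012]
scene handle n 46 [0.678  0.0099 0.0745] [[0.655, 0.003, 0.031], [0.689, 0.019, 0.078]]
 handle top 36 [0.6765 0.0092 0.0749]
 lid [0.45458599 0.03749405] [0.14655659 0.15968994]
top handle n 81 [0.6752 0.0101 0.0735] [[0.571, 0.002, 0.033], [0.689, 0.025, 0.08]]
 handle top 77 [0.6685 0.0103 0.0736]
 lid [0.45623674 0.03690891] [0.14655434 0.15719592]
```

View pics/b2.png

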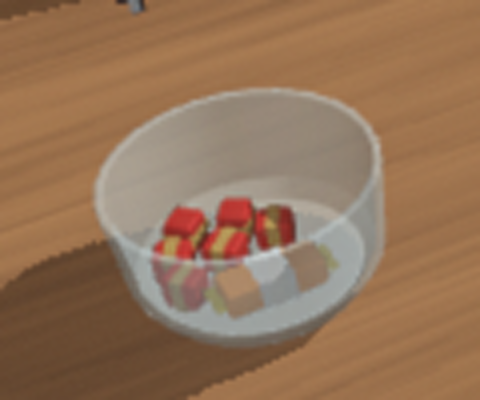

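Call:
jog_arm(
  commands=[-0.06,0.78,0,0,0,0,60,-0.06,0.78,0,0,0,0,60,-0.06,0.78,0,0,0,0,60,-0.06,0.78,0,0,0,0,60,-0.06,0.79,0,0,0,0,60,-0.06,0.79,0,0,0,0,60,-0.06,0.79,0,0,0,0,60,-0.06,0.79,0,0,0,0,60,-0.06,0.79,0,0,0,0,60,-0.06,0.79,0,0,0,0,60,-0.06,0.79,0,0,0,0,60,-0.07,0.79,0,0,0,0,60,0,0,0.5,0,0,0,60,0,0,0.6,0,0,0,60,0,0,0.6,0,0,0,60,0,0,0.6,0,0,0,60,0,0,0,0,0,0,60,0,0,0,0,0,0,60],
)

```text
t: 45.48
tool_pos: [0.6436, 0.2625, 0.0629]
tool_rot: [0.376, 3.116, 0.001]
contact_force: [-0.5, 0.7, 0.8]
opening: 0.06
grip_force: 0.0
```

```bash
python3 bars.py; python3 to.py .643 .2615 .0065 166.3
```

```text
top 0.71 [ 466.3 -280.4] [24.7 70.4] 0.1 0.0251
top 0.54 [641.8 258.8] [19.4 65.2] 78.9 0.0168
wrist 0.76 [640.8 262.7] [24.7 62.6] 78.2 0.0177
t 45.77 tcp [0.6435 0.2625 0.0629] shift units [ 0.008 -0.019  0.941] norm 0.94 q [ 0.28  0.35  1.56 -0.    1.22 -1.05]
turn units [ 0.012  0.031 -0.007]
```

Call:
jog_arm(
  commands=[0.01,0,0.5,0,0,0,60,0,0,0.35,0,0,0,60,0,0,0.09,0,0,0,60,0,0,0,0,0,0,60,0,0,0,0,0,0,15,0,0,0,0,0,0,15,0,0,0,0,0,0,15,0,0,0,0,0,0,15,0,0,0,0,0,0,15,0,0,0,0,0,0,15,0,0,-0.5,0,0,0,15,0,0,-0.7,0,0,0,15,0,0,-0.7,0,0,0,15,0,0,-0.7,0,0,0,15,0,0,-0.7,0,0,0,15,0,0,0,0,0,0,15],
)

```text
t: 47.78
tool_pos: [0.6441, 0.263, 0.208]
tool_rot: [0.375, 3.111, 0.005]
contact_force: [1.0, 0.8, -1.1]
opening: 0.0231
grip_force: 40.3
```

```bash
python3 to.py .463 -.277 .20 166.3
cat > lid.py <<'E'
from h import *
for c in ("top","scene","wrist"):
    im=eyes.get_image(c);P=cloud(im)
    for d in nets.silhouettes(c,"lid")[:1]:
        q=P[d["mask"]];q=q[np.isfinite(q[:,0])];disc=q[(q[:,2]>.010)&(q[:,2]<.022)];k=q[(q[:,2]>.042)&(q[:,2]<.055)]
        e=cv2.minEnclosingCircle((disc[:,:2]*1000).astype(np.float32)) if len(disc) else None
        ek=cv2.minEnclosingCircle((k[:,:2]*1000).astype(np.float32)) if len(k) else None
        print(c,round(d["p"],2),np.round(d["bbox"]),"disc",e,np.round(np.ptp(disc[:,:2],axis=0),3) if len(disc) else '',"knob",len(k),ek,np.round(k.mean(0),4) if len(k) else '')
E
python3 lid.py
```

```text
t 47.77 tcp [0.6441 0.263  0.208 ] shift units [ 0.795 -9.46   0.088] norm 9.49 q [ 0.28  0.22  1.46 -0.    1.44 -1.05]
turn units [ 0.041  0.081 -0.007]
top 0.96 [234. 245. 306. 314.] disc ((462.28228759765625, 37.74053955078125), 79.74688720703125) [0.157 0.157] knob 140 ((462.87567138671875, 37.88764953613281), 14.493596076965332) [0.4628 0.0376 0.0455]
scene 0.65 [229. 164. 291. 205.] disc ((459.9106750488281, 35.8544921875), 82.67390441894531) [0.16  0.159] knob 81 ((464.12701416015625, 38.34914779663086), 16.971343994140625) [0.4635 0.036  0.0461]
wrist 0.87 [  1.   1.  80. 143.] disc ((490.7990417480469, 66.05460357666016), 68.57974243164062) [0.11 0.1 ] knob 0 None
```

Call:
jog_arm(
  commands=[0.08,-0.73,0,0,0,0,15,0.08,-0.73,0,0,0,0,15,0.08,-0.73,0,0,0,0,15,0.08,-0.73,0,0,0,0,15,0.08,-0.73,0,0,0,0,15,0.08,-0.73,0,0,0,0,15,0.08,-0.73,0,0,0,0,15,0.08,-0.73,0,0,0,0,15,0.08,-0.74,0,0,0,0,15,0.08,-0.74,0,0,0,0,15,0.08,-0.74,0,0,0,0,15,0.08,-0.74,0,0,0,0,15,0.09,-0.74,0,0,0,0,15,0,0,0,0,0,0.95,15,0,0,0,0,0,0.95,15,0,0,0,0,0,0.95,15,0,0,0,0,0,0.95,15,0,0,0,0,0,0.95,15,0,0,0,0,0,0.95,15,0,0,0,0,0,0.95,15],
)

```text
t: 50.58
tool_pos: [0.4443, -0.2782, 0.2015]
tool_rot: [-1.377, -2.822, -0.001]
contact_force: [-0.3, -0.1, -0.3]
opening: 0.0229
grip_force: 40.3
```

Call:
jog_arm(
  commands=[0,0,0,0,0,0.95,15,0,0,0,0,0,0.95,15,0,0,0,0,0,0.95,15,0,0,0,0,0,0.95,15,0,0,0,0,0,0.95,15,0,0,0,0,0,0.95,15,0,0,0,0,0,0.95,15,0,0,0,0,0,0,15,0,0,0,0,0,0,15],
)

```text
t: 51.7
tool_pos: [0.4446, -0.2784, 0.2022]
tool_rot: [-2.219, -2.224, -0.001]
contact_force: [0.0, -0.7, -0.1]
opening: 0.0227
grip_force: 40.3
```

```bash
python3 to.py .447 -.278 .045 90
```

```text
t 51.7 tcp [ 0.4446 -0.2784  0.2022] shift units [0.006 0.04  2.62 ] norm 2.62 q [-0.7  -0.17  1.88  0.    1.44 -0.7 ]
turn units [ 0.001 -0.005  0.023]
```

Call:
jog_arm(
  commands=[0,0.04,0.6,0,0,0.02,15,0,0,0.6,0,0,0,15,0,0,0.6,0,0,0,15,0,0,0.5,0,0,0,15,0,0,0.3,0,0,0,15,0,0,0.02,0,0,0,15,0,0,0,0,0,0,36,0,0,0,0,0,0,36,0,0,0,0,0,0,36,0,0,-0.5,0,0,0,36,0,0,-0.7,0,0,0,36,0,0,-0.7,0,0,0,36,0,0,-0.7,0,0,0,36,0,0,0,0,0,0,60],
)

```text
t: 53.45
tool_pos: [0.4493, -0.2804, 0.2073]
tool_rot: [2.215, 2.213, 0.002]
contact_force: [-0.3, -0.2, -0.0]
opening: 0.053
grip_force: 0.0
```

```bash
python3 to.py .4628 .0378 .14; python3 rec.py
```

```text
t 53.45 tcp [ 0.4493 -0.2804  0.2073] shift units [5.31  0.21  1.088] norm 5.42 q [-0.7  -0.17  1.87  0.    1.43 -0.7 ]
53.45 [-0.699 -0.169  1.866  0.     1.434 -0.698] [ 0.449 -0.28   0.207] [[0.001, 1.0, 0.008], [1.0, -0.001, -0.007], [-0.006, 0.008, -1.0]] 0.053 0.0 [-0.3 -0.2 -0. ]
```

Call:
jog_arm(
  commands=[0.5,0.02,0,0,0,0,60,0.6,0.03,0,0,0,0,60,0.6,0.03,0.1,0,0,0,60,0.6,0.03,0.1,0,0,0,60,0.6,0.03,0.1,0,0,0,60,0.6,0.03,0.1,0,0,0,60,0.6,0.03,0.1,0,0,0,60,0.6,0.03,0.2,0,0,0,60,0.55,0.03,0.2,0,0,0,60,0,0,0,0,0,0,60,0,0,0,0,0,0,60],
)

```text
t: 54.82
tool_pos: [0.463, 0.036, 0.1473]
tool_rot: [2.222, 2.22, -0.0]
contact_force: [0.3, -0.3, -0.1]
opening: 0.0598
grip_force: 0.0
```

```bash
python3 lid.py; python3 to.py .4628 .0378 .03 90;python3 - <<'E'
from h import *
s=eyes.get_image("scene");t=eyes.get_image("top")
P=cloud(t);x,y,z=P[...,0],P[...,1],P[...,2];m=(np.hypot(x-.442,y+.278)<.064)&(z>.004);print("max z in bowl",np.round(np.percentile(z[m],[50,90,99,100]),4))
cv2.imwrite("pics/b3.png",np.hstack([cv2.resize(i["image"][r:r+100,c:c+120,::-1],(390,325),interpolation=cv2.INTER_CUBIC) for i,r,c in((s,160,70),(t,245,360))]))
E
```

```text
top 0.65 [235. 244. 305. 276.] disc ((480.4642333984375, 36.899078369140625), 76.34364318847656) [0.073 0.152] knob 0 None 
scene 0.74 [227. 164. 292. 206.] disc ((461.6689758300781, 37.54631423950195), 80.67387390136719) [0.157 0.156] knob 77 ((463.4862060546875, 37.01001739501953), 16.173507690429688) [0.4632 0.0369 0.0458]
wrist 0.57 [184.  91. 381. 284.] disc ((463.1015930175781, 37.152366638183594), 79.77812957763672) [0.158 0.158] knob 1255 ((462.88726806640625, 37.2750358581543), 14.864006042480469) [0.4629 0.038  0.0455]
t 55.12 tcp [0.4634 0.0357 0.1479] shift units [ 0.036 -0.013  1.966] norm 1.97 q [-0.08 -0.28  2.06 -0.    1.36 -0.08]
turn units [ 0.016  0.003 -0.022]
max z in bowl [0.015  0.0429 0.0472 0.0495]
```

View pics/b3.png

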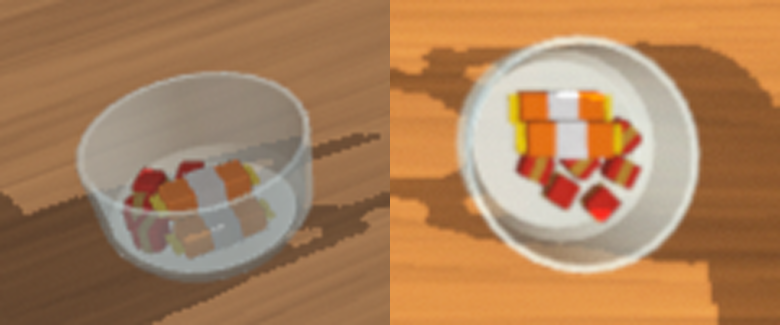

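Call:
jog_arm(
  commands=[0.03,-0.01,0.5,0.01,0,-0.02,60,0,0,0.6,0,0,0,60,0,0,0.5,0,0,0,60,0,0,0.35,0,0,0,60,0,0,0.1,0,0,0,60,0,0,0,0,0,0,60,0,0,0,0,0,0,60],
)

```text
t: 56.1
tool_pos: [0.4637, 0.038, 0.0259]
tool_rot: [2.219, 2.221, 0.002]
contact_force: [0.3, -0.1, 0.5]
opening: 0.06
grip_force: 0.0
```

Call:
jog_arm(
  commands=[0,-0.01,0.06,0,0,0,60,0,0,0,0,0,0,25,0,0,0,0,0,0,20,0,0,0,0,0,0,20,0,0,0,0,0,0,20,0,0,0,0,0,0,20,0,0,0,0,0,0,20],
  newtons=70,
)

```text
t: 56.98
tool_pos: [0.4624, 0.0381, 0.0215]
tool_rot: [2.22, 2.222, 0.0]
contact_force: [-1.1, 0.4, 6.2]
opening: 0.0278
grip_force: 69.4
```

Call:
jog_arm(
  commands=[0,0,-0.1,0,0,0,20,0,0,-0.3,0,0,0,20,0,0,-0.5,0,0,0,20,0,0,-0.6,0,0,0,20,0,0,-0.6,0,0,0,20,0,0,-0.5,0,0,0,20,-0.25,-0.02,-0.2,0,0,0,20,-0.5,-0.03,0,0,0,0,20,-0.6,-0.04,0,0,0,0,20,-0.6,-0.04,0,0,0,0,20,-0.6,-0.04,0,0,0,0,20,-0.6,-0.04,0,0,0,0,20,-0.6,-0.04,0,0,0,0,20,-0.6,-0.04,0,0,0,0,20,-0.5,-0.03,0,0,0,0,20,-0.31,-0.02,0,0,0,0,20,-0.1,-0.01,0,0,0,0,20,0,0,0,0,0,0,20,0,0,0,0,0,0,20],
)

```text
t: 59.35
tool_pos: [0.4414, -0.2766, 0.1889]
tool_rot: [-2.219, -2.223, -0.0]
contact_force: [-0.1, -0.0, -1.4]
opening: 0.028
grip_force: 69.3
```

```bash
cat > lidc.py <<'E'
from h import *
o=ctrl.get_obs();g=o["tool_pos"];print("tcp",np.round(g,4),o["opening"])
for c in ("scene","wrist","top"):
    im=eyes.get_image(c);P=cloud(im)
    for d in nets.silhouettes(c,"lid")[:1]:
        q=P[d["mask"]];q=q[np.isfinite(q[:,0])];q=q[np.hypot(q[:,0]-g[0],q[:,1]-g[1])<.1]
        zt=np.median(q[:,2]);k=q[abs(q[:,2]-zt)<.006]
        if len(k)<50: continue
        s=np.linalg.lstsq(np.c_[k[:,:2]-g[:2],np.ones(len(k))],k[:,2],rcond=None)[0]
        print(c,round(d["p"],2),len(k),"ztop",round(zt,4),"circle",cv2.minEnclosingCircle((k[:,:2]*1000).astype(np.float32)),"slope mm/80mm",np.round(s[:2]*80,2))
E
python3 lidc.py; python3 m2.py | grep bowlR; python3 rec.py
```

```text
tcp [ 0.4414 -0.2766  0.1889] 0.028032405640603004
scene 0.85 2511 ztop 0.1843 circle ((440.6520690917969, -276.9483337402344), 81.52876281738281) slope mm/80mm [-0.64  0.07]
wrist 0.96 60971 ztop 0.1834 circle ((441.91644287109375, -277.17926025390625), 79.84994506835938) slope mm/80mm [-0.03 -0.08]
top 0.76 3218 ztop 0.1837 circle ((442.6164855957031, -276.22296142578125), 79.93772888183594) slope mm/80mm [-0.12 -0.22]
  bowlR 10994 [ 0.441  -0.2721  0.0512] 0.3684
59.7 [-0.704 -0.169  1.896 -0.     1.414 -0.705] [ 0.441 -0.277  0.189] [[-0.001, 1.0, 0.0], [1.0, 0.001, -0.0], [-0.0, 0.0, -1.0]] 0.0278 69.28616523742676 [-0.2 -0.2 -0.9]Traceback (most recent call last):
  File "m2.py", line 16, in <module>
    m=near(.43,.036,.1)&(z>.01);ys=P[m];print(" lid",ys[:,:2].min(0)/2+ys[:,:2].max(0)/2, np.ptp(ys[:,:2],axis=0))
                                                     ~~~~~~~~~~~~^^^
    return umr_minimum(a, axis, None, out, keepdims, initial, where)
ValueError: zero-size array to reduction operation minimum which has no identity
```

Call:
jog_arm(
  commands=[-0.015,0,0.3,0,0,0,20,0,0,0.4,0,0,0,20,0,0,0.4,0,0,0,20,0,0,0.3,0,0,0,20,0,0,0.15,0,0,0,20,0,0,0.05,0,0,0,20,0,0,0,0,0,0,20,0,0,0,0,0,0,20],
)

```text
t: 60.7
tool_pos: [0.4419, -0.2789, 0.0941]
tool_rot: [2.219, 2.221, -0.0]
contact_force: [0.7, 0.1, -1.9]
opening: 0.028
grip_force: 69.3
```

Plug is inside the rim; 6 mm to go.

Call:
jog_arm(
  commands=[0,0,0.06,0,0,0,20,0,0,0.03,0,0,0,20,0,0,0,0,0,0,20,0,0,0,0,0,0,20],
)

```text
t: 61.2
tool_pos: [0.4416, -0.2787, 0.0889]
tool_rot: [2.22, 2.222, -0.0]
contact_force: [-2.3, 1.5, 5.8]
opening: 0.0282
grip_force: 69.9
```

Call:
jog_arm(
  commands=[0,0,0,0,0,0,34,0,0,0,0,0,0,45,0,0,0,0,0,0,60,0,0,0,0,0,0,60,0,0,-0.2,0,0,0,60,0,0,-0.5,0,0,0,60,0,0,-0.6,0,0,0,60,0,0,-0.6,0,0,0,60,0.5,0,-0.5,0,0,0,60,0.8,0,-0.2,0,0,0,60,0.8,0,0,0,0,0,60,0.8,0,0,0,0,0,60,0,0,0,0,0,0,60],
)

```text
t: 62.82
tool_pos: [0.4412, -0.1021, 0.2448]
tool_rot: [2.214, 2.226, 0.001]
contact_force: [-0.1, -0.5, 0.8]
opening: 0.0599
grip_force: 0.0
```

```bash
sed -i 's/g=o\["tool_pos"\];/g=np.array([.442,-.278,0]);/' lidc.py; python3 lidc.py; python3 bars.py
python3 - <<'E'
from h import *
s=eyes.get_image("scene");t=eyes.get_image("top")
cv2.imwrite("pics/f.png",np.hstack([cv2.resize(i["image"][r:r+300,c:c+400,::-1],(400,300)) for i,r,c in((s,80,70),(t,80,80))]))
E
```

```text
tcp [ 0.442 -0.278  0.   ] 0.0599284376504662
scene 0.83 2645 ztop 0.0845 circle ((441.4395446777344, -280.3857727050781), 82.33482360839844) slope mm/80mm [-0.35 -0.09]
wrist 0.97 10137 ztop 0.0834 circle ((442.3524475097656, -278.4771728515625), 79.49706268310547) slope mm/80mm [ 0.03 -0.54]
top 0.56 3504 ztop 0.0834 circle ((441.7978210449219, -279.0152587890625), 80.2265853881836) slope mm/80mm [-0.05 -0.04]
scene 0.32 [630.9  25.8] [102.   74.8] 14.1 0.0233
```

View pics/f.png

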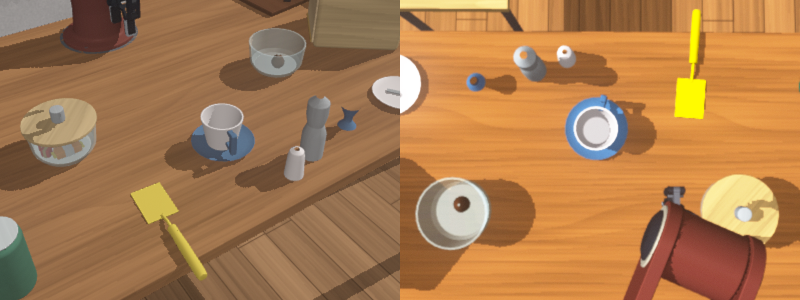

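The lid is seated and level: its top is at 83 mm, as expected. The empty cup stands on its saucer at (222,125), the walnut bowl is uncovered, and no bars are left on the counter.

```bash
python3 -c "from h import *; print(job.finish_job())"
```

```text
the job is handed in; nothing more can be done
None
```

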